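Check delicate test-kit cases in at the blood-bank desk

TASK

Check in the three or four delicate test-kit cases on the desk. First switch the reader on by pushing the orange lever fully over, away from the robot, and leave it on. Then take the cases in the order red, yellow, blue, green, skipping a colour that is not there: lift each by its grip block, show the reader first its ID label (black bars) and then its seal label (orange dot), holding each squarely and still at the reading point for half a second without bumping the reader, and set the case down flat in the tray of its own colour. The walls are thin: never squeeze or press a case with more than 15 N a finger, and never drop one. When every case is in its tray, press the white button; leave the other things on the desk where they are.

Things in the scene. Friction and masses are not known exactly. Their poses are not given: they have to be found in the camera images.
- red_case: red case (may be absent), 76 x 76 mm, 50 mm high, lid of the same colour; on it a red grip block 44 mm long (case x), 24 wide (case y), from 50 to 80 mm up, pinched from above; about 0.25 kg. Origin: centre of underside, z up. +x face: ID label (white, black bars; also on the lid at that edge). +y face: seal label (white, orange dot; also on the lid at that edge). Label centres 24 mm up
- red_tray: red parking tray, fixed to the desk: open square 124 x 124 mm, 16 mm high, walls and floor 4 mm (116 mm clear inside, so a case fits at any yaw). Origin: centre of the underside, z up
- yellow_case: yellow case (may be absent), 76 x 76 mm, 50 mm high, lid of the same colour; on it a yellow grip block 44 mm long (case x), 24 wide (case y), from 50 to 80 mm up, pinched from above; about 0.25 kg. Origin: centre of underside, z up. +x face: ID label (white, black bars; also on the lid at that edge). +y face: seal label (white, orange dot; also on the lid at that edge). Label centres 24 mm up
- yellow_tray: yellow parking tray, fixed to the desk: open square 124 x 124 mm, 16 mm high, walls and floor 4 mm (116 mm clear inside, so a case fits at any yaw). Origin: centre of the underside, z up
- blue_case: blue case (may be absent), 76 x 76 mm, 50 mm high, lid of the same colour; on it a blue grip block 44 mm long (case x), 24 wide (case y), from 50 to 80 mm up, pinched from above; about 0.25 kg. Origin: centre of underside, z up. +x face: ID label (white, black bars; also on the lid at that edge). +y face: seal label (white, orange dot; also on the lid at that edge). Label centres 24 mm up
- blue_tray: blue parking tray, fixed to the desk: open square 124 x 124 mm, 16 mm high, walls and floor 4 mm (116 mm clear inside, so a case fits at any yaw). Origin: centre of the underside, z up
- green_case: green case (may be absent), 76 x 76 mm, 50 mm high, lid of the same colour; on it a green grip block 44 mm long (case x), 24 wide (case y), from 50 to 80 mm up, pinched from above; about 0.25 kg. Origin: centre of underside, z up. +x face: ID label (white, black bars; also on the lid at that edge). +y face: seal label (white, orange dot; also on the lid at that edge). Label centres 24 mm up
- green_tray: green parking tray, fixed to the desk: open square 124 x 124 mm, 16 mm high, walls and floor 4 mm (116 mm clear inside, so a case fits at any yaw). Origin: centre of the underside, z up
- reader: fixed label reader, grey upright housing 80 mm deep, 100 mm wide, 130 mm high on a black foot (foot 14 mm high, reaching 45 mm to the front and 75 mm to the back of the origin). Origin: centre of the housing's underside; its window is in the front face, which looks along its own -x (towards the robot), centred 95 mm up
- reader_focus (a point): reading point, 30 mm in front of the middle of the reader's window, at (-70, 0, 95) mm in the reader's frame; a label is read when it is held still for half a second with its centre here (within 12 mm), facing the window squarely (within about 11 degrees), case upright
- confirm_top (a point): top of the white push button, 36 mm across, in its black base on the desk; it is pressed straight down
- confirm (a joint): travel of the white button: 0 up, 0.006 m fully down (5 N at full travel; it springs back; above 0.004 counts as pressed)
- power_tip (a point): tip of the orange lever, 60 mm long, on a grey block on the desk
- power (a joint): angle of the lever: 0 leaning 0.5 rad towards the robot (-x), 1.0 rad fully over, leaning 0.5 rad away (+x); light friction, it stays where it is left; on means above 0.85
- mouse: black computer mouse 100 x 58 x 32 mm, bystander; origin under its centre
- tape: clear roll of tape lying flat, 90 mm across, 24 mm high, bystander; origin under its centre
- stapler: blue and black stapler 150 x 36 x 40 mm, bystander; origin under its centre
- notes: yellow pad of notes 76 x 76 x 18 mm, bystander; origin under its centre
- mug: white mug 92 mm high, 80 mm across, bystander; origin under its centre
- marker: black and blue marker pen 130 mm long, 17 mm thick, bystander; origin under its centre
There are look-alikes about, which are no part of the job. There is more than one size of the red_case; the job needs the smallest. Leave any purple look-alike of the part that bears confirm_top alone.

How it is judged:
On the way, in this order (a step that is already met when the one before it is completed fails the run):
1. the reader is switched on: the lever is pushed fully over (value of joint power above 0.85 rad), for 0.1 s.
2. the red case's ID label (black bars) is held still at the reading point, facing the window (x of reader_focus in the frame of red_case between 0.026 and 0.05 m and y of reader_focus in the frame of red_case between -0.012 and 0.012 m and z of reader_focus in the frame of red_case between 0.012 and 0.036 m and angle between the x axis of red_case and the x axis of reader, either way round below 0.2 rad and angle between red_case's own z axis and vertical below 0.2 rad), for 0.5 s.
3. then its seal label (orange dot) is held still at the reading point, facing the window (x of reader_focus in the frame of red_case between -0.012 and 0.012 m and y of reader_focus in the frame of red_case between 0.026 and 0.05 m and z of reader_focus in the frame of red_case between 0.012 and 0.036 m and angle between the y axis of red_case and the x axis of reader, either way round below 0.2 rad and angle between red_case's own z axis and vertical below 0.2 rad), for 0.5 s.
4. the yellow case's ID label (black bars) is held still at the reading point, facing the window (x of reader_focus in the frame of yellow_case between 0.026 and 0.05 m and y of reader_focus in the frame of yellow_case between -0.012 and 0.012 m and z of reader_focus in the frame of yellow_case between 0.012 and 0.036 m and angle between the x axis of yellow_case and the x axis of reader, either way round below 0.2 rad and angle between yellow_case's own z axis and vertical below 0.2 rad), for 0.5 s.
5. then its seal label (orange dot) is held still at the reading point, facing the window (x of reader_focus in the frame of yellow_case between -0.012 and 0.012 m and y of reader_focus in the frame of yellow_case between 0.026 and 0.05 m and z of reader_focus in the frame of yellow_case between 0.012 and 0.036 m and angle between the y axis of yellow_case and the x axis of reader, either way round below 0.2 rad and angle between yellow_case's own z axis and vertical below 0.2 rad), for 0.5 s.
6. the blue case's ID label (black bars) is held still at the reading point, facing the window (x of reader_focus in the frame of blue_case between 0.026 and 0.05 m and y of reader_focus in the frame of blue_case between -0.012 and 0.012 m and z of reader_focus in the frame of blue_case between 0.012 and 0.036 m and angle between the x axis of blue_case and the x axis of reader, either way round below 0.2 rad and angle between blue_case's own z axis and vertical below 0.2 rad), for 0.5 s.
7. then its seal label (orange dot) is held still at the reading point, facing the window (x of reader_focus in the frame of blue_case between -0.012 and 0.012 m and y of reader_focus in the frame of blue_case between 0.026 and 0.05 m and z of reader_focus in the frame of blue_case between 0.012 and 0.036 m and angle between the y axis of blue_case and the x axis of reader, either way round below 0.2 rad and angle between blue_case's own z axis and vertical below 0.2 rad), for 0.5 s.
8. the green case's ID label (black bars) is held still at the reading point, facing the window (x of reader_focus in the frame of green_case between 0.026 and 0.05 m and y of reader_focus in the frame of green_case between -0.012 and 0.012 m and z of reader_focus in the frame of green_case between 0.012 and 0.036 m and angle between the x axis of green_case and the x axis of reader, either way round below 0.2 rad and angle between green_case's own z axis and vertical below 0.2 rad), for 0.5 s.
9. then its seal label (orange dot) is held still at the reading point, facing the window (x of reader_focus in the frame of green_case between -0.012 and 0.012 m and y of reader_focus in the frame of green_case between 0.026 and 0.05 m and z of reader_focus in the frame of green_case between 0.012 and 0.036 m and angle between the y axis of green_case and the x axis of reader, either way round below 0.2 rad and angle between green_case's own z axis and vertical below 0.2 rad), for 0.5 s.
10. with every case that is present flat in the tray of its own colour and let go, the white button is pressed (horizontal distance between red_case and red_tray below 0.03 m and z of red_case in the frame of red_tray below 0.008 m and angle between each of red_case, yellow_case, blue_case, green_case's own z axis and vertical below 0.06 rad and horizontal distance between yellow_case and yellow_tray below 0.03 m and z of yellow_case in the frame of yellow_tray below 0.008 m and horizontal distance between blue_case and blue_tray below 0.03 m and z of blue_case in the frame of blue_tray below 0.008 m and horizontal distance between green_case and green_tray below 0.03 m and z of green_case in the frame of green_tray below 0.008 m and contact force between the fingers and red_case below 0.1 N and contact force between the fingers and yellow_case below 0.1 N and contact force between the fingers and blue_case below 0.1 N and contact force between the fingers and green_case below 0.1 N and value of joint confirm above 0.004 m), for 0.05 s.
At the end, for the whole second after the job is handed in: every case that is present stands flat (underside within 8 mm of the tray's underside level, tilt under 3 degrees, centres within 30 mm) in the tray of its own colour, at rest and let go, and the white button is up again and the lever is still over (above 0.85 rad) (horizontal distance between red_case and red_tray below 0.03 m and z of red_case in the frame of red_tray below 0.008 m and angle between each of red_case, yellow_case, blue_case, green_case's own z axis and vertical below 0.06 rad and horizontal distance between yellow_case and yellow_tray below 0.03 m and z of yellow_case in the frame of yellow_tray below 0.008 m and horizontal distance between blue_case and blue_tray below 0.03 m and z of blue_case in the frame of blue_tray below 0.008 m and horizontal distance between green_case and green_tray below 0.03 m and z of green_case in the frame of green_tray below 0.008 m and linear speed of each of red_case, yellow_case, blue_case, green_case below 0.02 m/s and angular speed of each of red_case, yellow_case, blue_case, green_case below 0.2 rad/s and value of joint confirm below 0.002 m and value of joint power above 0.85 rad); the robot touches nothing.
It fails at once if a case is squeezed or pressed by the fingers with more than 36 N in all (both fingers together; a grip of 15 N a finger makes about 30) (contact force between the fingers and red_case above 36 N or contact force between the fingers and yellow_case above 36 N or contact force between the fingers and blue_case above 36 N or contact force between the fingers and green_case above 36 N).
It fails at once if a case is dropped: out of the fingers with its underside more than 45 mm above the desk ((height (world z) of red_case above 0.045 m and contact force between the fingers and red_case below 0.05 N) or (height (world z) of yellow_case above 0.045 m and contact force between the fingers and yellow_case below 0.05 N) or (height (world z) of blue_case above 0.045 m and contact force between the fingers and blue_case below 0.05 N) or (height (world z) of green_case above 0.045 m and contact force between the fingers and green_case below 0.05 N)).
It fails at once if a case bumps the reader (over 3 N) (contact force between any of red_case, yellow_case, blue_case, green_case and reader above 3 N).
It fails at once if a bystander (mouse, tape, stapler, notes, mug, marker) is pushed more than 40 mm from its place (distance of any of mouse, tape, stapler, notes, mug, marker from where it was at the start of the episode above 0.04 m).
Of red_case, yellow_case, blue_case, green_case only 3 to 4 are there at a start; the rules pass over those that are not, and their reading is None.
At some moment in a run one of red_case, yellow_case, blue_case, green_case may be knocked a few centimetres aside while the robot is not near it.
It also fails if it takes over 210 s, if anything falls off the work surface, if the arm or the gripper's body presses on something with over 40 N, if the wrist force passes 120 N, or if a joint passes its speed limit or range.

ROBOT

A 7-joint arm with a two-finger parallel gripper is mounted at the origin on the work surface. World frame = base frame: x ahead of the robot, y to its left, z up, the work surface at z = 0. Lengths are in m, angles in rad, forces in N, time in s.
With the tool pointing down it reaches from about 0.35 to 0.9 m from the base axis. Payload 8.1 kg.
Tool frame: the origin (TCP) lies at the very end of the fingers, on their centre line; the grasp point (between the pads) lies 19 mm behind it; z points along the fingers, y is the line along which they close (so a half turn about z gives the same grasp; the last joint's range is limited). The gripper opens to 92 mm and grips with 3 to 60 N. Pads are 19 mm wide; open, the fingers measure 130 mm over their backs; the gripper's body (75 mm by 190 mm) begins 47 mm behind the grasp point.
Start: joints at [1.235, 0.434, 0.025, 1.573, -0.012, 1.134, -0.075], TCP at [0.144, -0.608, 0.227] pointing down, gripper open.
Joint ranges: [-2.62, 2.62], [-0.44, 2.09], [-1.27, 1.32], [0.08, 2.57], [-1.32, 4.46], [0.12, 2], [-2.74, 2.74]. Speed limits (rad/s): [2.22, 2.22, 3.01, 3.01, 3.14, 3.14, 3.14].

INTERFACE

Orientations are given as a rotation vector (axis times angle).
In Python, from cell import observe, get_image, sign_off, find_in, trace, place_of gives the robot as it stands. The module is installed in compiled form; this text tells all that it offers.
- The arm moves only by the shell command python3 -m handwheel 'ROWS' [OPENING] [FORCE]. ROWS is JSON, a list of rows, each a list of 6 numbers: the shift along the tool's x, y, z each as a share of 0.02 m, from -1 to 1, then the turn, a rotation vector about the tool's x, y, z each as a share of 4 degrees, from -1 to 1. A call has 1 to 8 rows; each row shifts and turns the commanded pose from where the row before left it, along the tool's axes as they then stand; what a row does not reach is not made up. A row lasts 1/12 s, in which the tool goes at most 41.7 mm and 7.16 degrees, less where a joint would pass 70% of its speed; a pose out of reach is approached as far as the arm can. A call with a number of a shift or a turn outside -1 to 1 is refused whole. A call with a gripper value outside its range is refused whole. OPENING is the opening, from 0 (shut) to 1 (fully open), set as the call begins (- or left out, the last holds). The fingers move at their own pace and stop on an object; FORCE is the grip in N (left out, the last holds). Time passes only in rows, so rows that do not move let the fingers close. It gives the time, the measured TCP pose, the force, the opening and the grip force at its end, in the units of the state.
- observe(): the state, without advancing time (a new reading comes with each control period).
- get_image(name): name is "scene" or "top" or "wrist"; returns a dict with "image" (384x512x3 uint8, red, green, blue), "fx", "fy", "cx", "cy" (pixels), "position" and "orientation" of the camera in the world. Camera axes: x right, y down, z forward; pixel columns grow to the right and rows downward; lengths in m; the calibration is good to about 2 mm. A picture is of the moment at which its call begins. There is no depth.
- sign_off(): hands the job in; it is judged then, once.
Trained networks look in the newest picture that a camera, given by its name, has taken for a name from the list of things; names that differ only in an ending like _2 or _b are one class to them, and where a whole thing is asked for, a point or a joint stands for the part that bears it (a point fixed in the world has none). Each returns a list of dicts, best first, with "score" (0 to 1); they miss things now and then, are a little off and sometimes report something else, mostly with a low value. They report only what shows in the picture. A call takes as long as a camera call. They do not tell look-alikes from the thing itself.
- find_in(label, camera): "rect" ([centre column, centre row, width, height] as shares, 0 to 1, of the picture: columns of its width, rows of its height, round what is visible of it).
- trace(label, camera): "region" (384x512 bool, what is visible of it) and "rect" ([centre column, centre row, width, height] as shares, 0 to 1, of the picture: columns of its width, rows of its height, round what is visible of it).
- place_of(label, camera): "point" ([column, row] as shares, 0 to 1, of the picture: columns of its width, rows of its height: a listed point, or the origin of a listed thing).
The state is a dict: "clock": time; "joints": joint angles; "dq": joint speeds; "joint_efforts": joint torques, N m; "position": TCP position; "ee_rot": TCP orientation; "force": force on the tool from outside, world axes, zero at the start; "ft_torque": the same for the moment, N m; "width": opening from 0.0 (shut) to 1.0 (fully open); "gripper_force": force on a finger pad.
Only numpy, scipy, OpenCV 4.12 (cv2) and the standard library are available. Lean on these libraries where they do the work, as an engineer would, in place of code of your own. Each camera call takes 0.05 s, during which the arm holds its last target. There are 200 camera calls.

## Working session

There is one attempt and no reset: what is moved stays moved. The work goes in short steps, Python scripts to look and compute and a shell command to move; the robot and the scene stay as the last step left them, time stands still between calls to the robot, and variables do not carry over. Pictures are saved under pics/ and viewed, at most 14 in all, crops included, and the job is handed in when it is done.

```bash
mkdir -p pics; python3 - <<'E'
from cell import *
import cv2
for c in ("scene","top"):
    d=get_image(c); cv2.imwrite(f"pics/{c}0.png",cv2.resize(d["image"][:,:,::-1],(800,600),interpolation=cv2.INTER_CUBIC))
    print(c,d["fx"],d["fy"],d["cx"],d["cy"],d["position"],d["orientation"])
o=observe();print({k:o[k] for k in ("clock","position","ee_rot","force","width","gripper_force")})
E
```

```text
scene 388.64185364451805 388.64185364451805 260.87711686652483 180.40978458301117 [ 1.1175897  -0.54263369  1.09760761] [-2.2498365  -1.06176277  0.38524942]
top 481.261829284521 481.261829284521 251.8571232347601 200.26583367385103 [0.37456674 0.00274337 1.38356126] [-2.16756583  2.19287022 -0.08358113]
{'clock': 0.1, 'position': array([ 0.14399186, -0.60773639,  0.2260157 ]), 'ee_rot': array([-3.11902437e+00, -3.64512870e-01,  4.92530344e-04]), 'force': array([-0.96666626,  0.42955839,  0.47882074]), 'width': 0.9992290096953991, 'gripper_force': 0.0}
```

View pics/top0.png

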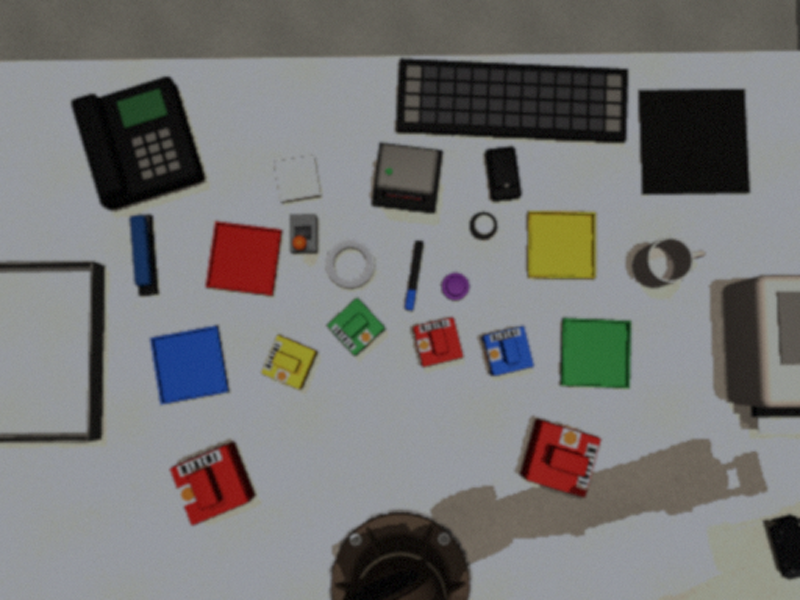

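View pics/scene0.png

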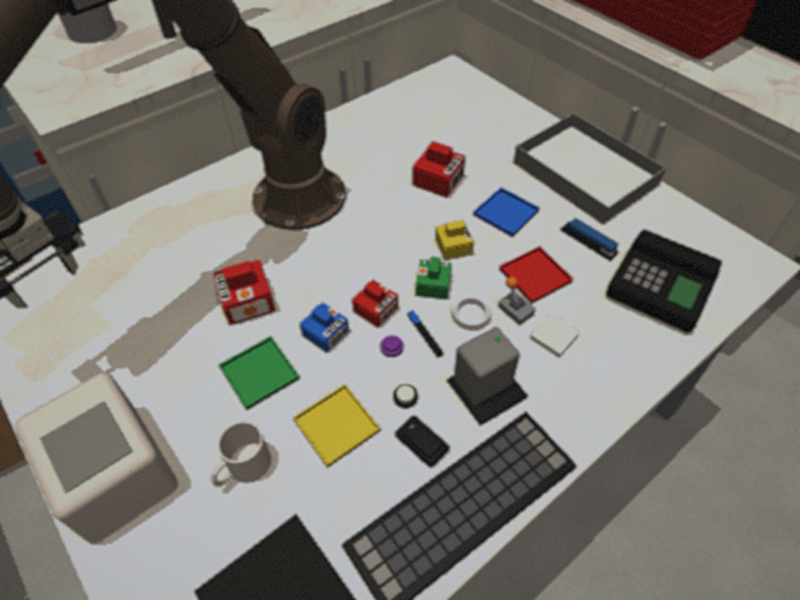

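The pictures show all four cases. In the top view (800x600) the small red case is at (437,342), between two larger red ones at (212,483) and (562,457). Yellow is at (290,362), green at (356,327) and blue at (506,350). The reader is at (407,178), the lever at (302,235), and the white button at (483,225) with the purple decoy at (455,286).

```bash
cat > h.py <<'E'
from cell import *
import numpy as np, cv2
from scipy.spatial.transform import Rotation as R
from scipy.optimize import minimize
def cam(c):
    d=get_image(c); d["R"]=R.from_rotvec(d["orientation"]).as_matrix(); return d
def proj(d,P):
    q=(np.atleast_2d(P)-d["position"])@d["R"]
    return np.c_[d["fx"]*q[:,0]/q[:,2]+d["cx"],d["fy"]*q[:,1]/q[:,2]+d["cy"]]
def ray(d,px):
    v=d["R"]@np.array([(px[0]-d["cx"])/d["fx"],(px[1]-d["cy"])/d["fy"],1]); return v/np.linalg.norm(v)
def onplane(d,px,z):
    v=ray(d,px); return d["position"]+v*(z-d["position"][2])/v[2]
def tri(ds,pxs):
    A=np.zeros((3,3));b=np.zeros(3)
    for d,p in zip(ds,pxs):
        v=ray(d,p);M=np.eye(3)-np.outer(v,v);A+=M;b+=M@d["position"]
    return np.linalg.solve(A,b)
def boxpts(x,y,yaw,boxes):
    c,s=np.cos(yaw),np.sin(yaw);out=[]
    for lx,ly,z0,z1,ox in boxes:
        q=np.array([[ox+i*lx/2,j*ly/2,z] for i in(-1,1) for j in(-1,1) for z in(z0,z1)])
        out.append(np.c_[x+c*q[:,0]-s*q[:,1],y+s*q[:,0]+c*q[:,1],q[:,2]])
    return out
CASE=[(.076,.076,0,.05,0),(.044,.024,.05,.08,0)]
TRAY=[(.124,.124,0,.016,0)]
READER=[(.08,.1,.014,.13,0)]
def sil(d,p,boxes,S=4):
    m=np.zeros((384*S,512*S),np.uint8)
    for q in boxpts(*p,boxes):
        cv2.fillConvexPoly(m,cv2.convexHull(np.round(proj(d,q)*S+S/2).astype(np.int32)),1)
    return cv2.resize(m.astype(np.float32),(512,384),interpolation=cv2.INTER_AREA)
def fit(views,x0,boxes):
    def cost(p):
        t=0
        for d,m in views:
            s=sil(d,p,boxes); t+=1-np.minimum(s,m).sum()/np.maximum(s,m).sum()
        return t/len(views)
    best=None
    for y in np.deg2rad([0,22,45,67]):
        r=minimize(cost,[x0[0],x0[1],y],method="Nelder-Mead",options=dict(initial_simplex=[[x0[0],x0[1],y],[x0[0]+.01,x0[1],y],[x0[0],x0[1]+.01,y],[x0[0],x0[1],y+.25]],xatol=2e-4,fatol=1e-4))
        if best is None or r.fun<best.fun: best=r
    return best.x,best.fun
def orange(d,p):
    """yaw of +y from the orange dot on the lid"""
    h=cv2.cvtColor(d["image"],cv2.COLOR_RGB2HSV)
    q=[]
    for k in range(4):
        a=p[2]+k*np.pi/2
        u=proj(d,[p[0]-np.sin(a)*.028,p[1]+np.cos(a)*.028,.05])[0].round().astype(int)
        w=h[u[1]-2:u[1]+3,u[0]-2:u[0]+3].reshape(-1,3).astype(int)
        q.append(((w[:,0]>8)&(w[:,0]<20)&(w[:,1]>130)&(w[:,2]>120)).sum())
    k=int(np.argmax(q)); y=p[2]+k*np.pi/2
    return (y+np.pi)%(2*np.pi)-np.pi,q
E
cat > m0.py <<'E'
from h import *
t,s=cam("top"),cam("scene")
def pick(l,c,d,near=None,z=0.):
    r=place_of(l,c); r=[(np.array(e["point"])*[512,384],e["score"]) for e in r]
    return r
for l in ["reader_focus","reader","power_tip","confirm_top","red_case","yellow_case","blue_case","green_case","red_tray","yellow_tray","blue_tray","green_tray"]:
    a,b=pick(l,"top",t),pick(l,"scene",s)
    for p,sc in a:
        for q,sd in b:
            X=tri([t,s],[p,q]); e=np.linalg.norm(proj(t,X)[0]-p)+np.linalg.norm(proj(s,X)[0]-q)
            if e<6: print(l,p.round(1),q.round(1),round(sc,2),round(sd,2),X.round(4),"err",e.round(1))
for l,b in [(c+"_case",CASE) for c in("red","yellow","blue","green")]+[(c+"_tray",TRAY) for c in("red","yellow","blue","green")]+[("reader",READER)]:
    for e in trace(l,"top"):
        if e["score"]<.3: continue
        m=e["region"].astype(np.float32)
        if m.sum()<300: continue
        ys,xs=np.nonzero(m); x0=onplane(t,(xs.mean(),ys.mean()),b[0][3])
        p,f=fit([(t,m)],x0,b); extra=orange(t,p) if b is CASE else ""
        print(l,round(e["score"],2),int(m.sum()),p.round(4),"iou",round(1-f,3),extra)
E
python3 m0.py
```

```text
reader [258.4 118.8] [309.2 244.4] 0.9 0.9 [ 0.721  -0.0169  0.0051] err 0.0
power_tip [189.7 155.2] [325.4 180.4] 0.5 0.49 [0.6018 0.1715 0.073 ] err 2.6
confirm_top [311.5 143.4] [252.5 217.2] 0.67 0.61 [ 0.6124 -0.1537  0.1648] err 3.5
confirm_top [311.5 143.4] [257. 252.] 0.67 0.42 [ 0.6431 -0.1685  0.021 ] err 0.5
confirm_top [292.  183.6] [252.5 217.2] 0.44 0.61 [ 0.531  -0.105   0.0267] err 3.6
red_case [356.9 290.9] [157.2 195.4] 0.82 0.71 [ 0.2215 -0.2916 -0.0107] err 0.8
red_case [281.4 219.1] [240.2 194.9] 0.71 0.55 [ 0.4293 -0.0756  0.0218] err 1.9
red_case [138.5 307.1] [280.5 114.9] 0.59 0.85 [1.843e-01 3.307e-01 2.000e-04] err 0.6
yellow_case [187.3 230.1] [287.4 156.5] 0.9 0.78 [0.3969 0.1856 0.0147] err 2.8
blue_case [322.6 226.8] [211.3 211.8] 0.58 0.71 [ 0.4089 -0.1911  0.0019] err 4.5
green_case [229.9 210. ] [278.3 184.5] 0.74 0.87 [ 0.4599  0.0729 -0.0081] err 3.1
red_tray [155.4 166.7] [341.4 175.2] 0.7 0.88 [0.5839 0.2828 0.001 ] err 0.6
yellow_tray [359.1 156. ] [211.8 272.3] 0.61 0.79 [ 0.6054 -0.3106  0.006 ] err 3.3
blue_tray [123.1 232.7] [320.8 131.5] 0.
[... 898 characters left out ...]
4(2.303694342806871), [np.int64(0), np.int64(15), np.int64(0), np.int64(0)])
green_case 0.51 1676 [ 0.735  -0.0186  0.8199] iou 0.522 (np.float64(0.8199488889394058), [np.int64(0), np.int64(0), np.int64(0), np.int64(0)])
green_case 0.32 769 [ 0.4287 -0.0704  0.2187] iou 0.933 (np.float64(0.21870992178120652), [np.int64(10), np.int64(0), np.int64(0), np.int64(0)])
red_tray 0.68 1927 [ 0.587   0.2819 -0.137 ] iou 0.974 
red_tray 0.45 1694 [ 0.7347 -0.0202 -0.1546] iou 0.906 
yellow_tray 0.93 1958 [ 0.6061 -0.3032  1.5375] iou 0.971 
blue_tray 0.94 1937 [0.393  0.3808 0.1796] iou 0.967 
green_tray 0.97 2016 [ 0.4058 -0.36    1.4975] iou 0.96 
reader 0.67 1681 [ 0.7166 -0.0214 -0.1191] iou 0.887
```

```bash
cat > m1.py <<'E'
from h import *
t,s=cam("top"),cam("scene")
def draw(d,p,boxes,im,S=4):
    for q in boxpts(*p,boxes):
        u=np.round(proj(d,q)*S+S/2-.5).astype(int)
        for i in range(8):
            for j in range(i):
                if bin(i^j).count("1")==1: cv2.line(im,tuple(map(int,u[i])),tuple(map(int,u[j])),(0,255,255),1)
def crop(d,c,r,S=4,w=100,h=75):
    im=cv2.resize(d["image"][:,:,::-1],None,fx=S,fy=S,interpolation=cv2.INTER_CUBIC)
    draw(d,(.7185,-.0195,-.12),[(.08,.1,.0,.13,0)],im)
    draw(d,(.4577,.0748,2.3037),CASE,im)
    return im[S*r-S*h//2:S*r+S*h//2,S*c-S*w//2:S*c+S*w//2]
cv2.imwrite("pics/c1.png",np.vstack([np.hstack([crop(t,260,112),crop(s,310,238)]),np.hstack([crop(t,215,190),crop(s,325,185)])]))
E
python3 m1.py
```

```text
(no output)
```

View pics/c1.png

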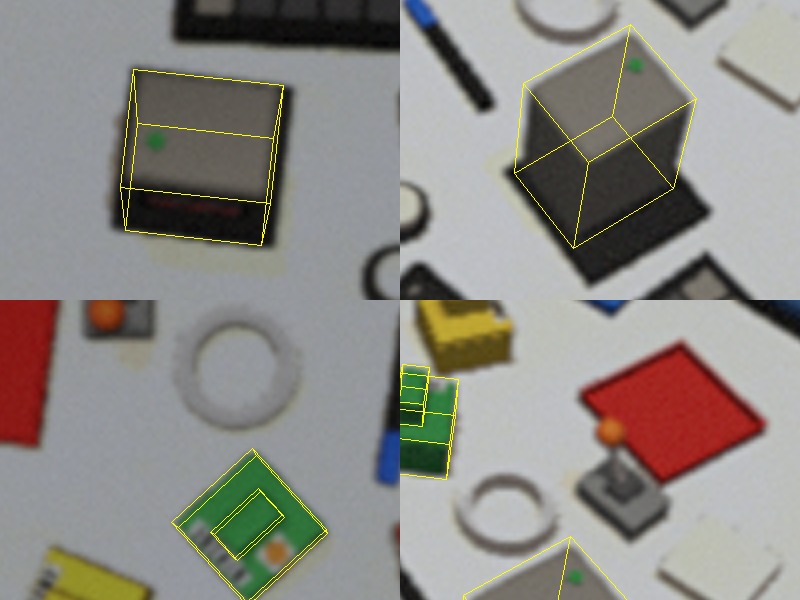

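The overlays fit well. The reader is at (0.7185, -0.0195) with yaw -0.12, and its origin is on the desk. The green case's bars are at lower left, so its yaw of 2.30 is confirmed.

Next I'll write a small planner and head for the lever.

```bash
cat > go.py <<'E'
# usage: go.py x y z heading ; successive waypoints as quadruples; prints rows needed (rotation first, then shift)
import sys,numpy as np
from cell import observe
from scipy.spatial.transform import Rotation as R
o=observe();p=np.array(o["position"]);M=R.from_rotvec(o["ee_rot"])
print("t",round(o["clock"],2),"p",p.round(4),"hd",round(float(np.arctan2(*M.as_matrix()[[1,0],0])),4),"F",np.round(o["force"],1),"w",round(o["width"],3),"g",round(o["gripper_force"],1),"q7",round(o["joints"][6],2))
a=np.array(sys.argv[1:],float).reshape(-1,4)
for x,y,z,h in a:
    T=R.from_euler("z",h)*R.from_euler("x",np.pi)
    r=(M.inv()*T).as_rotvec(degrees=True)/4; s=T.inv().apply(np.array([x,y,z])-p)/.02
    nr=int(np.ceil(abs(r).max()-.05)); n=max(1,int(np.ceil(abs(s).max())))
    print("rot",r.round(2),"n",nr,(r/max(nr,1)).round(3),"| shift",s.round(2),"n",n,(s/n).round(3))
    p=np.array([x,y,z]);M=T
E
python3 go.py .22 -.40 .23 .233  .50 -.05 .2 1.571  .555 .1715 .2 1.571 .555 .1715 .06 1.571
```

```text
t 1.95 p [ 0.1442 -0.6082  0.2268] hd 0.2327 F [-0.6 -0.7  0.6] w 1.003 g 0.0 q7 -0.08
rot [ 0. -0. -0.] n 0 [ 0.001 -0.    -0.004] | shift [ 6.09 -9.25 -0.16] n 10 [ 0.609 -0.925 -0.016]
rot [  0.     0.   -19.17] n 20 [ 0.     0.    -0.958] | shift [17.5 14.   1.5] n 18 [0.972 0.778 0.083]
rot [0. 0. 0.] n 0 [0. 0. 0.] | shift [11.07  2.75  0.  ] n 12 [0.923 0.229 0.   ]
rot [0. 0. 0.] n 0 [0. 0. 0.] | shift [ 0. -0.  7.] n 8 [ 0.    -0.     0.875]
```

```bash
python3 -m handwheel '[[0.61,-0.92,0,0,0,0],[0.61,-0.92,0,0,0,0],[0.61,-0.92,0,0,0,0],[0.61,-0.92,0,0,0,0],[0.61,-0.92,0,0,0,0],[0.61,-0.92,0,0,0,0],[0.61,-0.92,0,0,0,0],[0.61,-0.92,0,0,0,0]]' 0
python3 -m handwheel '[[0.61,-0.92,0,0,0,0],[0.61,-0.92,0,0,0,0],[0,0,0,0,0,-0.96],[0,0,0,0,0,-0.96],[0,0,0,0,0,-0.96],[0,0,0,0,0,-0.96],[0,0,0,0,0,-0.96],[0,0,0,0,0,-0.96]]'
python3 -m handwheel '[[0,0,0,0,0,-0.96],[0,0,0,0,0,-0.96],[0,0,0,0,0,-0.96],[0,0,0,0,0,-0.96],[0,0,0,0,0,-0.96],[0,0,0,0,0,-0.96],[0,0,0,0,0,-0.96]]'
python3 -m handwheel '[[0,0,0,0,0,-0.96],[0,0,0,0,0,-0.96],[0,0,0,0,0,-0.96],[0,0,0,0,0,-0.96],[0,0,0,0,0,-0.96],[0,0,0,0,0,-0.96],[0,0,0,0,0,-0.96]]'
python3 go.py .50 -.05 .2 1.571  .555 .1715 .2 1.571 .555 .1715 .06 1.571
```

```text
clock: 2.62
position: [0.2055, -0.4414, 0.2269]
ee_rot: [3.12, 0.365, 0.0]
force: [0.4, 0.3, 0.1]
width: 0.467
gripper_force: 0.0
clock: 3.28
position: [0.2205, -0.401, 0.2269]
ee_rot: [2.983, 0.985, 0.0]
force: [-0.1, -0.4, -1.0]
width: 0.009
gripper_force: 0.0
clock: 3.87
position: [0.2204, -0.401, 0.2269]
ee_rot: [2.672, 1.652, -0.0]
force: [0.3, -0.1, 0.3]
width: 0.009
gripper_force: 0.0
clock: 4.45
position: [0.2205, -0.401, 0.2269]
ee_rot: [2.215, 2.227, -0.0]
force: [-1.2, 0.3, 0.4]
width: 0.003
gripper_force: 0.0
t 4.45 p [ 0.2205 -0.401   0.2269] hd 1.5764 F [-1.2  0.3  0.4] w 0.003 g 0.0 q7 0.9
rot [0.   0.   0.08] n 1 [0.002 0.004 0.078] | shift [17.55 13.98  1.34] n 18 [0.975 0.777 0.075]
rot [0. 0. 0.] n 0 [0. 0. 0.] | shift [11.07  2.75  0.  ] n 12 [0.923 0.229 0.   ]
rot [0. 0. 0.] n 0 [0. 0. 0.] | shift [ 0. -0.  7.] n 8 [ 0.    -0.     0.875]
```

```bash
python3 -m handwheel '[[0.975,0.777,0.075,0,0,0.08],[0.975,0.777,0.075,0,0,0],[0.975,0.777,0.075,0,0,0],[0.975,0.777,0.075,0,0,0],[0.975,0.777,0.075,0,0,0],[0.975,0.777,0.075,0,0,0]]'
python3 -m handwheel '[[0.975,0.777,0.075,0,0,0],[0.975,0.777,0.075,0,0,0],[0.975,0.777,0.075,0,0,0],[0.975,0.777,0.075,0,0,0],[0.975,0.777,0.075,0,0,0],[0.975,0.777,0.075,0,0,0]]'
python3 -m handwheel '[[0.975,0.777,0.075,0,0,0],[0.975,0.777,0.075,0,0,0],[0.975,0.777,0.075,0,0,0],[0.975,0.777,0.075,0,0,0],[0.975,0.777,0.075,0,0,0],[0.975,0.777,0.075,0,0,0]]'
python3 -m handwheel '[[0.92,0.229,0,0,0,0],[0.92,0.229,0,0,0,0],[0.92,0.229,0,0,0,0],[0.92,0.229,0,0,0,0],[0.92,0.229,0,0,0,0],[0.92,0.229,0,0,0,0]]'
python3 -m handwheel '[[0.92,0.229,0,0,0,0],[0.92,0.229,0,0,0,0],[0.92,0.229,0,0,0,0],[0.92,0.229,0,0,0,0],[0.92,0.229,0,0,0,0],[0.92,0.229,0,0,0,0],[0,0,0,0,0,0]]'
python3 - <<'E'
from h import *
t,s=cam("top"),cam("scene")
for l in ("power_tip",):
    for e in place_of(l,"scene"): print(e["score"],np.array(e["point"])*[512,384])
    for e in place_of(l,"top"): print(e["score"],np.array(e["point"])*[512,384])
# tip from the orange ball colour in scene, at assumed z
for n,d in(("t",t),("s",s)):
    h=cv2.cvtColor(d["image"],cv2.COLOR_RGB2HSV);m=cv2.inRange(h,(6,150,120),(16,255,255))
    k,_,st,c=cv2.connectedComponentsWithStats(m)
    for i in range(1,k):
        if st[i,4]>15: print(n,st[i,4],c[i].round(1),onplane(d,c[i],.073).round(4))
w=cam("wrist"); print(w["position"],w["orientation"],w["fx"]); cv2.imwrite("pics/w1.png",w["image"][:,:,::-1])
E
python3 go.py .555 .1715 .06 1.571
```

```text
clock: 4.95
position: [0.3146, -0.2833, 0.2179]
ee_rot: [2.225, 2.217, -0.0]
force: [0.6, -0.5, -0.2]
width: 0.006
gripper_force: 0.0
clock: 5.45
position: [0.4083, -0.1666, 0.2089]
ee_rot: [2.225, 2.217, 0.0]
force: [0.5, -1.1, 0.1]
width: 0.005
gripper_force: 0.0
clock: 5.95
position: [0.5019, -0.0499, 0.1998]
ee_rot: [2.225, 2.217, 0.0]
force: [-0.1, -0.1, -0.9]
width: 0.006
gripper_force: 0.0
clock: 6.45
position: [0.5293, 0.0603, 0.1998]
ee_rot: [2.225, 2.217, 0.0]
force: [-0.4, -0.4, -0.5]
width: 0.005
gripper_force: 0.0
clock: 7.03
position: [0.5569, 0.1743, 0.2]
ee_rot: [-2.219, -2.221, -0.004]
force: [-0.4, 0.5, 0.0]
width: 0.007
gripper_force: 0.0
0.64 [159.0784 297.984 ]
t 41 [120.3 315.7] [0.1714 0.3612 0.073 ]
s 29 [327.1 180.2] [0.6027 0.1732 0.073 ]
s 16 [156.2 187.4] [ 0.2581 -0.2949  0.073 ]
[0.55654589 0.25132217 0.35798859] [ 2.83386456e+00 -7.12855463e-03 -5.14153494e-04] 321.1968259418896
t 7.28 p [0.5569 0.1685 0.1996] hd 1.5662 F [ 0.2 -0.7  0.1] w 0.006 g 0.0 q7 -0.63
rot [-0.    0.01 -0.07] n 1 [-0.002  0.013 -0.069] | shift [ 0.15 -0.09  6.98] n 7 [ 0.021 -0.013  0.997]
```

View pics/w1.png

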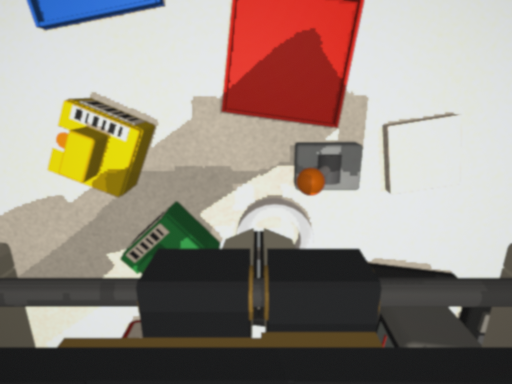

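The wrist view shows the lever ball at (310,181) on its grey block at (328,165). The tape is at (272,225), between the gripper and the case side.

```bash
python3 - <<'E'
from h import *
w=cam("wrist")
print(onplane(w,(310,181),.07),onplane(w,(328,165),.03),onplane(w,(295,165),.03),onplane(w,(361,188),.02),onplane(w,(272,225),.024))
E
```

```text
[0.60455084 0.16854765 0.07      ] [0.62927354 0.17437049 0.03      ] [0.59477178 0.1745623  0.03      ] [0.66941799 0.14588141 0.02      ] [0.57150692 0.10390527 0.024     ]
```

```bash
python3 -m handwheel '[[0.15,0,1,0,0,0],[0,0,1,0,0,0],[0,0,1,0,0,0],[0,0,1,0,0,0],[0,0,1,0,0,0],[0,0,1,0,0,0],[0,0,1,0,0,0],[0,0,0,0,0,0]]'
python3 -m handwheel '[[0,0.5,0,0,0,0],[0,0.5,0,0,0,0],[0,0.5,0,0,0,0],[0,0.5,0,0,0,0],[0,0.5,0,0,0,0],[0,0.5,0,0,0,0]]'
python3 -m handwheel '[[0,0.25,0,0,0,0],[0,0.25,0,0,0,0],[0,0.25,0,0,0,0],[0,0,0,0,0,0]]'
python3 - <<'E'
from h import *
d=cam("scene")
h=cv2.cvtColor(d["image"],cv2.COLOR_RGB2HSV);m=cv2.inRange(h,(6,150,100),(16,255,255))
k,_,st,c=cv2.connectedComponentsWithStats(m)
for i in range(1,k):
    if st[i,4]>8: print(st[i,4],c[i].round(1),onplane(d,c[i],.073).round(4))
E
```

```text
clock: 8.0
position: [0.5549, 0.1706, 0.0563]
ee_rot: [-2.225, -2.215, 0.008]
force: [-1.0, -1.1, -0.3]
width: 0.002
gripper_force: 0.0
clock: 8.5
position: [0.6192, 0.1726, 0.0612]
ee_rot: [2.225, 2.216, 0.003]
force: [-0.8, 0.4, 0.2]
width: 0.004
gripper_force: 0.6
clock: 8.83
position: [0.6308, 0.1726, 0.0597]
ee_rot: [-2.224, -2.217, 0.004]
force: [-5.5, -1.3, 3.1]
width: 0.005
gripper_force: 3.0
16 [156.2 187.4] [ 0.2581 -0.2949  0.073 ]
40 [339.2 190. ] [0.6589 0.1739 0.073 ]
30 [159.8 198.2] [ 0.3056 -0.3089  0.073 ]
```

```bash
python3 -m handwheel '[[0,0.2,0,0,0,0],[0,0.1,0,0,0,0],[0,0,0,0,0,0],[0,0,0,0,0,0]]'
python3 -m handwheel '[[0,-0.8,0,0,0,0],[0,-0.8,0,0,0,0],[0,-0.8,0,0,0,0],[0,0,-1,0,0,0],[0,0,-1,0,0,0],[0,0,-1,0,0,0],[0,0,-1,0,0,0],[0,0,-1,0,0,0]]' 0.8
python3 - <<'E'
from h import *
d=cam("scene")
h=cv2.cvtColor(d["image"],cv2.COLOR_RGB2HSV);m=cv2.inRange(h,(6,150,100),(16,255,255))
k,_,st,c=cv2.connectedComponentsWithStats(m)
for i in range(1,k):
    if st[i,4]>8: print(st[i,4],c[i].round(1),onplane(d,c[i],.073).round(4))
E
python3 go.py .4285 -.0705 .16 1.786
```

```text
clock: 9.22
position: [0.6313, 0.1726, 0.0595]
ee_rot: [-2.219, -2.216, 0.016]
force: [-24.5, -3.0, 17.4]
width: 0.005
gripper_force: 13.3
clock: 9.88
position: [0.5903, 0.1727, 0.1613]
ee_rot: [2.225, 2.218, 0.001]
force: [0.4, -0.0, 0.2]
width: 0.534
gripper_force: 0.0
16 [156.2 187.4] [ 0.2581 -0.2949  0.073 ]
43 [339.1 190. ] [0.6586 0.1733 0.073 ]
16 [161.1 197.6] [ 0.306  -0.3042  0.073 ]
t 9.93 p [0.5921 0.1738 0.1655] hd 1.5677 F [1.4 1.3 4. ] w 0.577 g 0.0 q7 -0.64
rot [ 0.09 -0.02 -3.13] n 4 [ 0.023 -0.005 -0.782] | shift [-10.19 -10.6    0.27] n 11 [-0.926 -0.964  0.025]
```

```bash
cat > meas.py <<'E'
# usage: meas.py label x0 y0 cams
import sys
from h import *
l,x0,y0=sys.argv[1],float(sys.argv[2]),float(sys.argv[3]); B=CASE
V=[]
for c in sys.argv[4].split(","):
    d=cam(c); u=proj(d,[x0,y0,.03])[0]; best=None
    for e in trace(l,c):
        m=e["region"].astype(np.float32)
        if m.sum()<150: continue
        ys,xs=np.nonzero(m); w=np.hypot(xs.mean()-u[0],ys.mean()-u[1])
        if best is None or w<best[0]: best=(w,m,e["score"],int(m.sum()))
    if best is None: print(c,"none"); continue
    p,f=fit([(d,best[1])],(x0,y0),B); print(c,round(best[0],1),best[2:],p.round(4),"iou",round(1-f,3),orange(d,p))
    if best[0]<40: V.append((d,best[1]))
if len(V)>1:
    p,f=fit(V,(x0,y0),B); print("joint",p.round(4),round(1-f,3),orange(V[0][0],p))
E
python3 meas.py red_case .4285 -.0705 top,scene; python3 meas.py yellow_case .396 .195 top,scene
```

```text
top 1.3 (0.69, 694) [ 0.4298 -0.0726  1.817 ] iou 0.883 (np.float64(0.24617991785448368), [np.int64(0), np.int64(0), np.int64(0), np.int64(14)])
scene 1.4 (0.55, 551) [ 0.4283 -0.0736  0.4167] iou 0.853 (np.float64(0.4167149564605359), [np.int64(1), np.int64(0), np.int64(0), np.int64(0)])
joint [ 0.4296 -0.0724  0.2619] 0.862 (np.float64(0.26193362942057297), [np.int64(14), np.int64(0), np.int64(0), np.int64(0)])
top 2.5 (0.8, 705) [0.395  0.1954 1.1831] iou 0.822 (np.float64(1.1830780273199046), [np.int64(14), np.int64(0), np.int64(0), np.int64(0)])
scene 1.1 (0.75, 491) [0.3944 0.1931 1.121 ] iou 0.915 (np.float64(1.121049729399771), [np.int64(0), np.int64(0), np.int64(0), np.int64(0)])
joint [0.3943 0.1949 1.1477] 0.862 (np.float64(1.1477186457228203), [np.int64(14), np.int64(0), np.int64(0), np.int64(0)])
```

```bash
python3 -m handwheel '[[0,0,-0.7,0,0,-0.78],[0,0,-0.7,0,0,-0.78],[0,0,0,0,0,-0.78],[0,0,0,0,0,-0.78]]' 0.8
python3 -m handwheel '[[-0.926,-0.964,0,0,0,0],[-0.926,-0.964,0,0,0,0],[-0.926,-0.964,0,0,0,0],[-0.926,-0.964,0,0,0,0],[-0.926,-0.964,0,0,0,0],[-0.926,-0.964,0,0,0,0]]'
python3 -m handwheel '[[-0.926,-0.964,0,0,0,0],[-0.926,-0.964,0,0,0,0],[-0.926,-0.964,0,0,0,0],[-0.926,-0.964,0,0,0,0],[-0.926,-0.964,0,0,0,0],[0,0,0,0,0,0]]'
python3 meas.py red_case .4285 -.0705 scene,wrist
python3 - <<'E'
from h import *
w=cam("wrist");cv2.imwrite("pics/w2.png",w["image"][:,:,::-1])
E
```

```text
clock: 10.67
position: [0.5902, 0.173, 0.1881]
ee_rot: [1.967, 2.449, 0.001]
force: [-0.8, -0.4, 0.8]
width: 0.801
gripper_force: 0.0
clock: 11.17
position: [0.4994, 0.0385, 0.1872]
ee_rot: [-1.97, -2.446, 0.001]
force: [0.1, -0.0, -0.3]
width: 0.803
gripper_force: 0.0
clock: 11.67
position: [0.4227, -0.0759, 0.1869]
ee_rot: [-1.976, -2.44, 0.006]
force: [0.5, 0.3, -0.3]
width: 0.801
gripper_force: 0.0
scene 1.3 (0.84, 583) [ 0.4269 -0.0728  0.2921] iou 0.893 (np.float64(0.2920667395106977), [np.int64(1), np.int64(0), np.int64(0), np.int64(0)])
wrist 1.2 (0.73, 6332) [ 0.4283 -0.0717  0.2383] iou 0.949 (np.float64(0.2383098462396478), [np.int64(25), np.int64(0), np.int64(0), np.int64(0)])
joint [ 0.4273 -0.0714  0.2196] 0.919 (np.float64(0.2196497988553432), [np.int64(1), np.int64(0), np.int64(0), np.int64(0)])
```

View pics/w2.png

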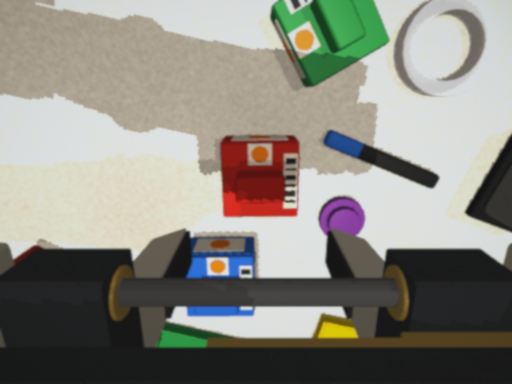

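The wrist view shows the red case at (260,175), square to the fingers, with its orange dot towards +y. Its wrist fit agrees with the top and scene fits.

```bash
python3 go.py .428 -.0718 .1 1.8 .428 -.0718 .056 1.8
```

```text
t 11.92 p [ 0.4266 -0.0705  0.1877] hd 1.7867 F [-0.3  0.8 -0.6] w 0.802 g 0.0 q7 0.09
rot [ 0.01 -0.01 -0.19] n 1 [ 0.007 -0.007 -0.19 ] | shift [-0.08  0.05  4.39] n 5 [-0.015  0.01   0.877]
rot [0. 0. 0.] n 0 [0. 0. 0.] | shift [ 0.  -0.   2.2] n 3 [ 0.    -0.     0.733]
```

```bash
python3 -m handwheel '[[-0.08,0.05,0.9,0,0,-0.19],[0,0,0.9,0,0,0],[0,0,0.9,0,0,0],[0,0,0.9,0,0,0],[0,0,0.8,0,0,0],[0,0,0,0,0,0]]' 0.8
python3 -m handwheel '[[0,0,0.73,0,0,0],[0,0,0.73,0,0,0],[0,0,0.73,0,0,0],[0,0,0,0,0,0],[0,0,0,0,0,0]]' 0.8
python3 go.py .428 -.0718 .056 1.8
python3 -m handwheel '[[0,0,0,0,0,0],[0,0,0,0,0,0],[0,0,0,0,0,0],[0,0,0,0,0,0],[0,0,0,0,0,0],[0,0,0,0,0,0],[0,0,0,0,0,0],[0,0,0,0,0,0]]' 0.3 10
python3 go.py
```

```text
clock: 12.42
position: [0.4262, -0.0716, 0.0973]
ee_rot: [-1.949, -2.459, 0.002]
force: [-0.8, -0.4, 0.5]
width: 0.799
gripper_force: 0.0
clock: 12.83
position: [0.4276, -0.0721, 0.0562]
ee_rot: [-1.952, -2.46, 0.0]
force: [0.4, -0.2, 0.3]
width: 0.8
gripper_force: 0.0
t 12.83 p [ 0.4276 -0.0721  0.0562] hd 1.8 F [ 0.4 -0.2  0.3] w 0.8 g 0.0 q7 -0.09
rot [-0.01 -0.01 -0.  ] n 0 [-0.009 -0.008 -0.   ] | shift [0.01 0.02 0.01] n 1 [0.011 0.024 0.011]
clock: 13.5
position: [0.4278, -0.073, 0.0563]
ee_rot: [1.954, 2.459, 0.0]
force: [-0.2, 0.6, 6.5]
width: 0.481
gripper_force: 10.0
t 13.5 p [ 0.4278 -0.073   0.0563] hd 1.7985 F [-0.2  0.6  6.5] w 0.481 g 10.0 q7 -0.09
```

```bash
python3 -m handwheel '[[0,0,-0.3,0,0,0],[0,0,-0.5,0,0,0],[0,0,-0.7,0,0,0],[0,0,-0.8,0,0,0],[0,0,-0.8,0,0,0],[0,0,-0.8,0,0,0],[0,0,-0.8,0,0,0],[0,0,0,0,0,0]]'
python3 go.py .54 .002 .165 1.451 .6113 -.0066 .127 1.451
```

```text
clock: 14.17
position: [0.4287, -0.0727, 0.1529]
ee_rot: [1.952, 2.457, 0.003]
force: [0.6, -0.8, -2.5]
width: 0.477
gripper_force: 10.0
t 14.17 p [ 0.4287 -0.0727  0.1529] hd 1.7988 F [ 0.6 -0.8 -2.5] w 0.477 g 10.0 q7 0.05
rot [0.06 0.01 4.98] n 5 [0.012 0.003 0.996] | shift [ 4.37  5.08 -0.6 ] n 6 [ 0.729  0.846 -0.101]
rot [0. 0. 0.] n 0 [0. 0. 0.] | shift [-0.    3.59  1.9 ] n 4 [-0.     0.898  0.475]
```

```bash
python3 -m handwheel '[[0,0,-0.1,0,0,0.83],[0,0,-0.1,0,0,0.83],[0,0,-0.1,0,0,0.83],[0,0,-0.1,0,0,0.83],[0,0,-0.1,0,0,0.83],[0,0,-0.1,0,0,0.83]]'
python3 -m handwheel '[[0.55,0.64,0,0,0,0],[0.55,0.64,0,0,0,0],[0.55,0.64,0,0,0,0],[0.55,0.64,0,0,0,0],[0.55,0.64,0,0,0,0],[0.55,0.64,0,0,0,0],[0.55,0.64,0,0,0,0],[0.55,0.64,0,0,0,0]]'
python3 -m handwheel '[[0,0.55,0.3,0,0,0],[0,0.55,0.3,0,0,0],[0,0.5,0.3,0,0,0],[0,0.5,0.3,0,0,0],[0,0.3,0.3,0,0,0],[0,0.2,0.2,0,0,0],[0,0,0,0,0,0]]'
python3 go.py .6113 -.0066 .127 1.451
python3 - <<'E'
from h import *
w=cam("scene");cv2.imwrite("pics/s3.png",cv2.resize(w["image"][110:290,200:440,::-1],(800,600),interpolation=cv2.INTER_CUBIC))
E
```

```text
clock: 14.67
position: [0.4267, -0.0728, 0.1616]
ee_rot: [-2.353, -2.081, 0.001]
force: [0.7, -0.9, -3.4]
width: 0.481
gripper_force: 10.0
clock: 15.33
position: [0.5395, 0.0027, 0.1612]
ee_rot: [-2.35, -2.084, 0.002]
force: [-1.3, 0.9, -1.9]
width: 0.478
gripper_force: 10.0
clock: 15.92
position: [0.5911, -0.0046, 0.1265]
ee_rot: [-2.35, -2.083, 0.002]
force: [0.2, 0.0, -1.8]
width: 0.478
gripper_force: 10.0
t 15.92 p [ 0.5911 -0.0046  0.1265] hd 1.4502 F [ 0.2  0.  -1.8] w 0.478 g 10.0 q7 -0.47
rot [-0.02  0.   -0.01] n 0 [-0.024  0.004 -0.012] | shift [ 0.02  1.01 -0.02] n 2 [ 0.01   0.507 -0.012]
```

View pics/s3.png

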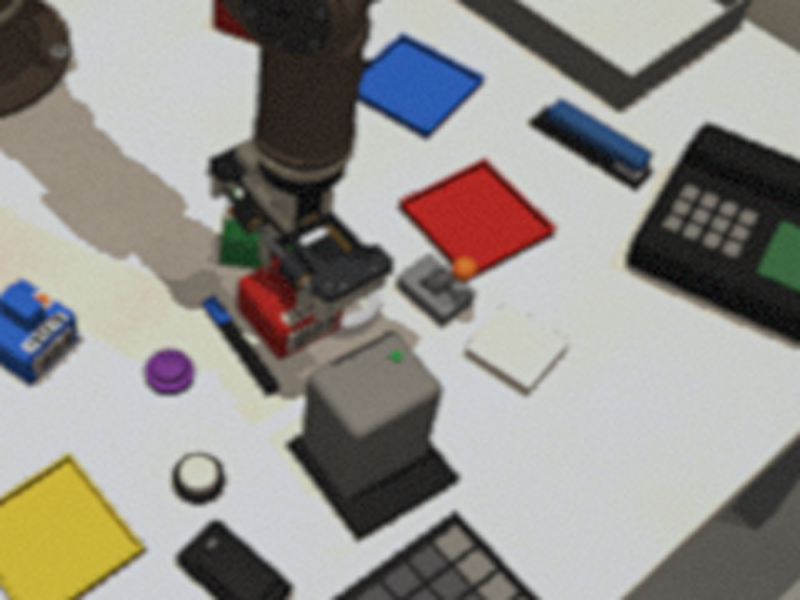

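The lever is over, with its ball at (465,268). The red case faces the reader with its bars at (320,330). I'll advance the last 20 mm and hold.

```bash
python3 -m handwheel '[[0,0.4,0,0,0,0],[0,0.4,0,0,0,0],[0,0.2,0,0,0,0],[0,0,0,0,0,0],[0,0,0,0,0,0],[0,0,0,0,0,0],[0,0,0,0,0,0],[0,0,0,0,0,0]]'
python3 -m handwheel '[[0,0,0,0,0,0],[0,0,0,0,0,0],[0,0,0,0,0,0],[0,0,0,0,0,0],[0,0,0,0,0,0],[0,0,0,0,0,0]]'
python3 go.py
python3 meas.py red_case .6113 -.0066 scene
python3 - <<'E'
from h import *
w=cam("scene");cv2.imwrite("pics/s4.png",cv2.resize(w["image"][150:240,250:370,::-1],(800,600),interpolation=cv2.INTER_CUBIC))
E
```

```text
clock: 16.63
position: [0.6108, -0.0063, 0.128]
ee_rot: [2.35, 2.085, -0.0]
force: [0.9, -0.8, -2.2]
width: 0.475
gripper_force: 10.0
clock: 17.13
position: [0.611, -0.0063, 0.1279]
ee_rot: [2.35, 2.084, -0.0]
force: [-0.2, 0.2, -1.8]
width: 0.479
gripper_force: 10.0
t 17.13 p [ 0.611  -0.0063  0.1279] hd 1.451 F [-0.2  0.2 -1.8] w 0.479 g 10.0 q7 -0.46
scene 9.6 (0.69, 470) [0.5729 0.0275 1.4105] iou 0.661 (np.float64(1.4104722086718189), [np.int64(0), np.int64(0), np.int64(0), np.int64(0)])
```

View pics/s4.png

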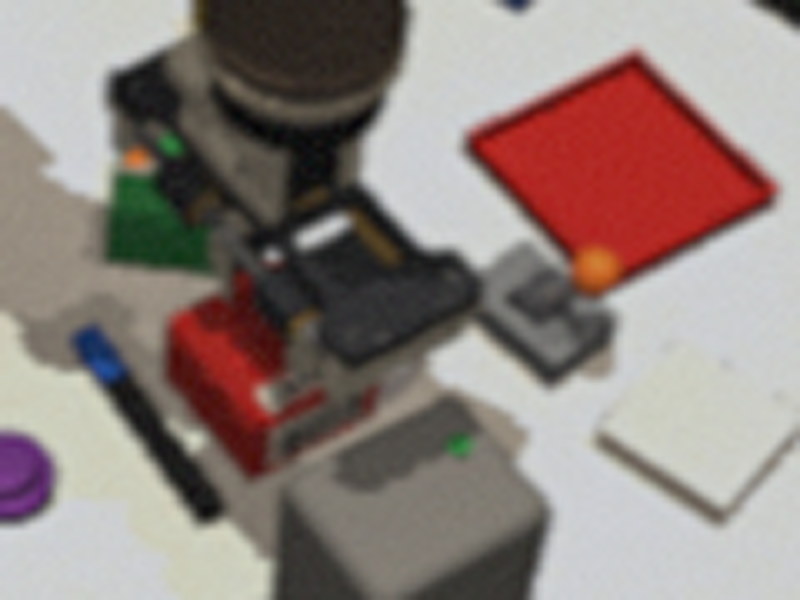

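The case faces the window with its bars at (330,415). I'll compare its visible lower corner at (258,475), which is full-image (288.7,221.2), with the expected projection.

```bash
python3 - <<'E'
from h import *
d=cam("scene")
a=-.12;c,s=np.cos(a),np.sin(a)
for lx,ly,z in((-.07,-.038,.0715),(-.07,-.038,.1215),(-.146,-.038,.1215)):
    print(proj(d,[.7185+c*lx-s*ly,-.0195+s*lx+c*ly,z]))
E
python3 go.py .58 -.003 .128 -.12 .6113 -.0066 .1275 -.12
```

```text
[[286.9335823  222.85270002]]
[[287.75861326 213.74546982]]
[[273.8864933  197.02298218]]
t 17.33 p [ 0.611  -0.0063  0.1279] hd 1.451 F [ 0.4  0.7 -2.9] w 0.478 g 10.0 q7 -0.46
rot [ 0.   0.  22.5] n 23 [0.    0.    0.978] | shift [-1.56  0.02 -0.  ] n 2 [-0.78   0.01  -0.002]
rot [0. 0. 0.] n 0 [0. 0. 0.] | shift [ 1.58 -0.01  0.03] n 2 [ 0.788 -0.004  0.013]
```

```bash
python3 -m handwheel '[[0,-0.75,0,0,0,0],[0,-0.75,0,0,0,0],[0,0,0,0,0,0.9],[0,0,0,0,0,0.9],[0,0,0,0,0,0.9],[0,0,0,0,0,0.9],[0,0,0,0,0,0.9],[0,0,0,0,0,0.9]]'
python3 -m handwheel '[[0,0,0,0,0,0.9],[0,0,0,0,0,0.9],[0,0,0,0,0,0.9],[0,0,0,0,0,0.9],[0,0,0,0,0,0.9],[0,0,0,0,0,0.9],[0,0,0,0,0,0.9]]'
python3 -m handwheel '[[0,0,0,0,0,0.9],[0,0,0,0,0,0.9],[0,0,0,0,0,0.9],[0,0,0,0,0,0.9],[0,0,0,0,0,0.9],[0,0,0,0,0,0.9]]'
python3 -m handwheel '[[0,0,0,0,0,0.9],[0,0,0,0,0,0.9],[0,0,0,0,0,0.9],[0,0,0,0,0,0.9],[0,0,0,0,0,0.9],[0,0,0,0,0,0.9],[0,0,0,0,0,0]]'
python3 go.py .6105 -.0066 .1275 -.12
```

```text
clock: 18.0
position: [0.5813, -0.0027, 0.128]
ee_rot: [2.702, 1.603, 0.0]
force: [0.2, 0.1, -2.6]
width: 0.48
gripper_force: 10.0
clock: 18.58
position: [0.5813, -0.0026, 0.128]
ee_rot: [-2.986, -0.975, -0.0]
force: [0.2, 0.9, -3.0]
width: 0.482
gripper_force: 10.0
clock: 19.08
position: [0.5813, -0.0026, 0.128]
ee_rot: [-3.116, -0.398, -0.0]
force: [-0.6, -0.5, -2.2]
width: 0.476
gripper_force: 10.0
clock: 19.67
position: [0.5813, -0.0025, 0.128]
ee_rot: [-3.136, 0.192, -0.0]
force: [0.4, 1.0, -2.7]
width: 0.481
gripper_force: 10.0
t 19.67 p [ 0.5813 -0.0025  0.128 ] hd -0.1224 F [ 0.4  1.  -2.7] w 0.481 g 10.0 q7 -1.84
rot [-0.   -0.   -0.03] n 0 [-0.    -0.001 -0.035] | shift [1.48 0.03 0.02] n 2 [0.738 0.014 0.012]
```

```bash
python3 -m handwheel '[[0.5,0,0,0,0,0],[0.5,0,0,0,0,0],[0.47,0,0,0,0,0],[0,0,0,0,0,0],[0,0,0,0,0,0],[0,0,0,0,0,0],[0,0,0,0,0,0],[0,0,0,0,0,0]]'
python3 -m handwheel '[[0,0,0,0,0,0],[0,0,0,0,0,0],[0,0,0,0,0,0],[0,0,0,0,0,0],[0,0,0,0,0,0],[0,0,0,0,0,0]]'
python3 go.py
python3 -m handwheel '[[-0.8,0,0,0,0,0],[-0.8,0,0,0,0,0],[-0.8,0,0,0,0,0],[0,0,-0.9,0,0,0],[0,0,-0.9,0,0,0],[0,0,-0.9,0,0,0],[0,0,0,0,0,0]]'
python3 go.py .587 .282 .18 -.137 .587 .282 .062 -.137
```

```text
clock: 20.33
position: [0.61, -0.0062, 0.1279]
ee_rot: [3.136, -0.188, -0.001]
force: [-0.6, 0.8, -2.7]
width: 0.479
gripper_force: 10.0
clock: 20.83
position: [0.6104, -0.0063, 0.1279]
ee_rot: [3.136, -0.188, 0.0]
force: [-0.3, 0.7, -2.0]
width: 0.48
gripper_force: 10.0
t 20.83 p [ 0.6104 -0.0063  0.1279] hd -0.1198 F [-0.3  0.7 -2. ] w 0.48 g 10.0 q7 -1.82
clock: 21.42
position: [0.5648, -0.0003, 0.1854]
ee_rot: [-3.135, 0.188, -0.009]
force: [0.5, -0.7, -2.1]
width: 0.478
gripper_force: 10.0
t 21.42 p [ 5.648e-01 -3.000e-04  1.854e-01] hd -0.1199 F [ 0.5 -0.7 -2.1] w 0.478 g 10.0 q7 -1.83
rot [-0.02 -0.08  0.25] n 1 [-0.016 -0.08   0.246] | shift [ -0.83 -14.14   0.27] n 15 [-0.055 -0.942  0.018]
rot [0. 0. 0.] n 0 [0. 0. 0.] | shift [-0.  -0.   5.9] n 6 [-0.    -0.     0.983]
```

```bash
python3 -m handwheel '[[-0.055,-0.942,0,0,0,0.25],[-0.055,-0.942,0,0,0,0],[-0.055,-0.942,0,0,0,0],[-0.055,-0.942,0,0,0,0],[-0.055,-0.942,0,0,0,0],[-0.055,-0.942,0,0,0,0],[-0.055,-0.942,0,0,0,0],[-0.055,-0.942,0,0,0,0]]'
python3 -m handwheel '[[-0.055,-0.942,0,0,0,0],[-0.055,-0.942,0,0,0,0],[-0.055,-0.942,0,0,0,0],[-0.055,-0.942,0,0,0,0],[-0.055,-0.942,0,0,0,0],[-0.055,-0.942,0,0,0,0],[-0.055,-0.942,0,0,0,0],[0,0,0,0,0,0]]'
python3 -m handwheel '[[0,0,0.9,0,0,0],[0,0,0.9,0,0,0],[0,0,0.9,0,0,0],[0,0,0.9,0,0,0],[0,0,0.8,0,0,0],[0,0,0.6,0,0,0],[0,0,0.3,0,0,0],[0,0,0,0,0,0]]'
python3 go.py .587 .282 .06 -.137
```

```text
clock: 22.08
position: [0.5741, 0.1508, 0.181]
ee_rot: [3.134, -0.216, -0.001]
force: [-0.0, -0.1, -1.9]
width: 0.477
gripper_force: 10.0
clock: 22.75
position: [0.5835, 0.2869, 0.1808]
ee_rot: [-3.132, 0.208, 0.002]
force: [-0.8, 0.7, -3.1]
width: 0.478
gripper_force: 10.0
clock: 23.42
position: [0.5839, 0.281, 0.0741]
ee_rot: [3.133, -0.215, -0.004]
force: [-0.4, -0.8, -2.8]
width: 0.479
gripper_force: 10.0
t 23.42 p [0.5839 0.281  0.0741] hd -0.1374 F [-0.4 -0.8 -2.8] w 0.479 g 10.0 q7 -2.33
rot [ 0.03  0.03 -0.01] n 0 [ 0.026  0.032 -0.005] | shift [ 0.15 -0.07  0.71] n 1 [ 0.148 -0.07   0.705]
```

```bash
python3 -m handwheel '[[0.13,0,0.25,0,0,0],[0,0,0.2,0,0,0],[0,0,0.15,0,0,0],[0,0,0.1,0,0,0],[0,0,0,0,0,0],[0,0,0,0,0,0]]'
python3 go.py .587 .282 .06 -.137
```

```text
clock: 23.92
position: [0.5874, 0.2814, 0.0621]
ee_rot: [-3.134, 0.215, -0.0]
force: [-0.2, 0.1, -2.0]
width: 0.481
gripper_force: 10.0
t 23.92 p [0.5874 0.2814 0.0621] hd -0.1373 F [-0.2  0.1 -2. ] w 0.481 g 10.0 q7 -2.33
rot [-0. -0. -0.] n 0 [-0.001 -0.002 -0.004] | shift [-0.02 -0.03  0.1 ] n 1 [-0.023 -0.028  0.103]
```

```bash
python3 -m handwheel '[[0,0,0.06,0,0,0],[0,0,0.05,0,0,0],[0,0,0,0,0,0],[0,0,0,0,0,0]]'
python3 -m handwheel '[[0,0,0,0,0,0],[0,0,0,0,0,0],[0,0,0,0,0,0],[0,0,0,0,0,0],[0,0,0,0,0,0],[0,0,0,0,0,0]]' 0.8
python3 -m handwheel '[[0,0,-0.5,0,0,0],[0,0,-0.8,0,0,0],[0,0,-1,0,0,0],[0,0,-1,0,0,0],[0,0,-1,0,0,0],[0,0,-1,0,0,0],[0,0,-1,0,0,0],[0,0,0,0,0,0]]'
python3 meas.py yellow_case .395 .195 top,scene
python3 meas.py red_case .587 .282 scene
python3 go.py .395 .195 .19 2.74
```

```text
clock: 24.25
position: [0.5874, 0.2816, 0.0605]
ee_rot: [-3.134, 0.215, -0.001]
force: [-2.6, 0.1, 5.6]
width: 0.476
gripper_force: 10.0
clock: 24.75
position: [0.5874, 0.2814, 0.0596]
ee_rot: [3.134, -0.215, -0.0]
force: [-0.3, -0.2, 0.0]
width: 0.795
gripper_force: 0.0
clock: 25.42
position: [0.5893, 0.2826, 0.1911]
ee_rot: [-3.13, 0.215, -0.009]
force: [0.6, 0.3, 0.8]
width: 0.8
gripper_force: 0.0
top 8.4 (0.65, 289) [ 0.3956  0.1704 -0.3016] iou 0.356 (np.float64(-0.3015885773891176), [np.int64(0), np.int64(0), np.int64(0), np.int64(0)])
scene 1.2 (0.61, 471) [0.3931 0.1931 1.1533] iou 0.878 (np.float64(1.1532513699951643), [np.int64(0), np.int64(0), np.int64(0), np.int64(0)])
joint [0.3953 0.1931 1.1339] 0.614 (np.float64(1.1339077708155765), [np.int64(0), np.int64(0), np.int64(0), np.int64(0)])
scene 0.6 (0.96, 564) [0.5837 0.2829 1.4528] iou 0.918 (np.float64(-1.6887991143888623), [np.int64(0), np.int64(0), np.int64(9), np.int64(0)])
t 25.72 p [0.5868 0.281  0.1847] hd -0.1373 F [-0.   0.2  0.2] w 0.801 g 0.0 q7 -2.31
rot [-3.000e-02  3.000e-02 -4.121e+01] n 42 [-0.001  0.001 -0.981] | shift [ 7.15 -7.71 -0.26] n 8 [ 0.893 -0.963 -0.033]
```

```bash
python3 -m handwheel '[[0,0,0,0,0,-1],[0,0,0,0,0,-1],[0,0,0,0,0,-1],[0,0,0,0,0,-1],[0,0,0,0,0,-1],[0,0,0,0,0,-1],[0,0,0,0,0,-1]]'
python3 -m handwheel '[[0,0,0,0,0,-1],[0,0,0,0,0,-1],[0,0,0,0,0,-1],[0,0,0,0,0,-1],[0,0,0,0,0,-1],[0,0,0,0,0,-1],[0,0,0,0,0,-1]]'
python3 -m handwheel '[[0,0,0,0,0,-1],[0,0,0,0,0,-1],[0,0,0,0,0,-1],[0,0,0,0,0,-1],[0,0,0,0,0,-1],[0,0,0,0,0,-1],[0,0,0,0,0,-1]]'
python3 -m handwheel '[[0,0,0,0,0,-1],[0,0,0,0,0,-1],[0,0,0,0,0,-1],[0,0,0,0,0,-1],[0,0,0,0,0,-1],[0,0,0,0,0,-1],[0,0,0,0,0,-1]]'
python3 -m handwheel '[[0,0,0,0,0,-1],[0,0,0,0,0,-1],[0,0,0,0,0,-1],[0,0,0,0,0,-1],[0,0,0,0,0,-1],[0,0,0,0,0,-1],[0,0,0,0,0,-1]]'
python3 -m handwheel '[[0,0,0,0,0,-1],[0,0,0,0,0,-1],[0,0,0,0,0,-1],[0,0,0,0,0,-1],[0,0,0,0,0,-1],[0,0,0,0,0,-1]]'
python3 go.py .395 .195 .19 2.74
```

```text
clock: 26.3
position: [0.5869, 0.2811, 0.1847]
ee_rot: [3.092, 0.554, -0.003]
force: [0.6, -0.7, 0.0]
width: 0.802
gripper_force: 0.0
clock: 26.88
position: [0.5869, 0.2811, 0.1847]
ee_rot: [2.866, 1.286, -0.003]
force: [-0.3, -0.2, -0.0]
width: 0.799
gripper_force: 0.0
clock: 27.47
position: [0.587, 0.281, 0.1847]
ee_rot: [-2.47, -1.941, 0.003]
force: [-0.3, 0.6, 0.5]
width: 0.799
gripper_force: 0.0
clock: 28.05
position: [0.587, 0.281, 0.1847]
ee_rot: [-1.927, -2.481, 0.002]
force: [1.2, 0.3, -0.9]
width: 0.801
gripper_force: 0.0
clock: 28.63
position: [0.587, 0.281, 0.1848]
ee_rot: [-1.269, -2.873, 0.002]
force: [-0.3, 0.5, 0.1]
width: 0.798
gripper_force: 0.0
clock: 29.13
position: [0.5871, 0.281, 0.1848]
ee_rot: [-0.644, -3.074, 0.001]
force: [0.0, 0.4, 0.2]
width: 0.804
gripper_force: 0.0
t 29.13 p [0.5871 0.281  0.1848] hd 2.7285 F [0.  0.4 0.2] w 0.804 g 0.0 q7 0.23
rot [-0.02 -0.01 -0.16] n 1 [-0.016 -0.015 -0.164] | shift [ 7.16 -7.71 -0.26] n 8 [ 0.895 -0.964 -0.033]
```

```bash
python3 -m handwheel '[[0.895,-0.964,0,0,0,-0.16],[0.895,-0.964,0,0,0,0],[0.895,-0.964,0,0,0,0],[0.895,-0.964,0,0,0,0],[0.895,-0.964,0,0,0,0],[0.895,-0.964,0,0,0,0],[0.895,-0.964,0,0,0,0],[0.895,-0.964,0,0,0,0]]' 0.8
python3 -m handwheel '[[0,0,0,0,0,0],[0,0,0,0,0,0]]'
python3 meas.py yellow_case .395 .195 scene,wrist
python3 go.py .395 .195 .056 2.74
```

```text
clock: 29.8
position: [0.3933, 0.1955, 0.185]
ee_rot: [-0.632, -3.076, 0.001]
force: [-0.3, 0.1, 0.7]
width: 0.8
gripper_force: 0.0
clock: 29.97
position: [0.394, 0.1953, 0.1855]
ee_rot: [0.633, 3.077, -0.003]
force: [0.4, -0.4, -0.1]
width: 0.796
gripper_force: 0.0
scene 1.2 (0.74, 480) [0.3931 0.1931 1.1532] iou 0.894 (np.float64(1.1532259442270707), [np.int64(0), np.int64(0), np.int64(0), np.int64(0)])
wrist 0.3 (0.63, 6451) [ 0.3952  0.1944 -0.4059] iou 0.958 (np.float64(1.16493975367057), [np.int64(0), np.int64(25), np.int64(0), np.int64(0)])
joint [0.3946 0.1941 1.1368] 0.921 (np.float64(1.1368257094725243), [np.int64(0), np.int64(0), np.int64(0), np.int64(0)])
t 30.17 p [0.3956 0.1968 0.1856] hd 2.7359 F [ 0.3  0.5 -0.2] w 0.799 g 0.0 q7 0.24
rot [ 0.01 -0.01 -0.06] n 1 [ 0.01  -0.007 -0.059] | shift [-0.01 -0.09  6.48] n 7 [-0.001 -0.013  0.926]
```

```bash
python3 -m handwheel '[[-0.03,-0.14,0.9,0,0,0],[0,0,0.9,0,0,0],[0,0,0.9,0,0,0],[0,0,0.9,0,0,0],[0,0,0.9,0,0,0],[0,0,0.9,0,0,0],[0,0,0.6,0,0,0],[0,0,0.48,0,0,0]]' 0.8
python3 -m handwheel '[[0,0,0,0,0,0],[0,0,0,0,0,0],[0,0,0,0,0,0]]'
python3 go.py .395 .194 .056 2.735
```

```text
clock: 30.83
position: [0.3943, 0.1939, 0.0546]
ee_rot: [-0.632, -3.076, 0.0]
force: [-0.1, 0.4, 0.4]
width: 0.8
gripper_force: 0.0
clock: 31.08
position: [0.3947, 0.1941, 0.0566]
ee_rot: [0.632, 3.077, 0.001]
force: [-0.5, 0.1, -0.4]
width: 0.798
gripper_force: 0.0
t 31.08 p [0.3947 0.1941 0.0566] hd 2.7363 F [-0.5  0.1 -0.4] w 0.798 g 0.0 q7 0.01
rot [0.01 0.   0.02] n 0 [0.01  0.003 0.019] | shift [-0.01  0.    0.03] n 1 [-0.015  0.003  0.029]
```

```bash
python3 -m handwheel '[[0,0,0,0,0,0],[0,0,0,0,0,0],[0,0,0,0,0,0],[0,0,0,0,0,0],[0,0,0,0,0,0],[0,0,0,0,0,0],[0,0,0,0,0,0],[0,0,0,0,0,0]]' 0.3 10
python3 -m handwheel '[[0,0,-0.3,0,0,0],[0,0,-0.6,0,0,0],[0,0,-0.9,0,0,0],[0,0,-0.9,0,0,0],[0,0,-0.9,0,0,0],[0,0,-0.9,0,0,0],[0,0,-1,0,0,0],[0,0,0,0,0,0]]'
python3 go.py .54 .002 .17 1.451
```

```text
clock: 31.75
position: [0.3945, 0.1936, 0.0563]
ee_rot: [0.632, 3.077, 0.0]
force: [-0.6, -0.4, 5.9]
width: 0.473
gripper_force: 10.0
clock: 32.42
position: [0.3952, 0.1947, 0.1691]
ee_rot: [0.631, 3.074, 0.004]
force: [0.0, 0.5, -1.9]
width: 0.481
gripper_force: 10.0
t 32.42 p [0.3952 0.1947 0.1691] hd 2.7365 F [ 0.   0.5 -1.9] w 0.481 g 10.0 q7 0.22
rot [6.000e-02 1.000e-02 1.841e+01] n 19 [0.003 0.    0.969] | shift [-8.7   8.34 -0.05] n 9 [-0.967  0.926 -0.005]
```

```bash
python3 -m handwheel '[[0,0,0,0,0,0.92],[0,0,0,0,0,0.92],[0,0,0,0,0,0.92],[0,0,0,0,0,0.92],[0,0,0,0,0,0.92],[0,0,0,0,0,0.92],[0,0,0,0,0,0.92]]'
python3 -m handwheel '[[0,0,0,0,0,0.92],[0,0,0,0,0,0.92],[0,0,0,0,0,0.92],[0,0,0,0,0,0.92],[0,0,0,0,0,0.92],[0,0,0,0,0,0.92],[0,0,0,0,0,0.92]]'
python3 -m handwheel '[[0,0,0,0,0,0.92],[0,0,0,0,0,0.92],[0,0,0,0,0,0.92],[0,0,0,0,0,0.92],[0,0,0,0,0,0.92],[0,0,0,0,0,0.92]]'
python3 -m handwheel '[[-0.87,0.834,0,0,0,0],[-0.87,0.834,0,0,0,0],[-0.87,0.834,0,0,0,0],[-0.87,0.834,0,0,0,0],[-0.87,0.834,0,0,0,0]]'
python3 -m handwheel '[[-0.87,0.834,0,0,0,0],[-0.87,0.834,0,0,0,0],[-0.87,0.834,0,0,0,0],[-0.87,0.834,0,0,0,0],[-0.87,0.834,0,0,0,0],[0,0,0,0,0,0]]'
python3 go.py .59 -.004 .1275 1.451 .611 -.0066 .1275 1.451
```

```text
clock: 33.0
position: [0.3937, 0.1931, 0.1654]
ee_rot: [-1.307, -2.856, 0.002]
force: [0.2, -0.4, -1.4]
width: 0.48
gripper_force: 10.0
clock: 33.58
position: [0.3936, 0.1931, 0.1654]
ee_rot: [-1.91, -2.493, 0.002]
force: [-0.1, -0.6, -2.6]
width: 0.478
gripper_force: 10.0
clock: 34.08
position: [0.3936, 0.1931, 0.1654]
ee_rot: [-2.353, -2.081, 0.002]
force: [-0.3, 0.1, -0.9]
width: 0.478
gripper_force: 10.0
clock: 34.5
position: [0.4666, 0.096, 0.1654]
ee_rot: [-2.349, -2.085, 0.002]
force: [0.7, 0.0, -1.4]
width: 0.478
gripper_force: 10.0
clock: 35.0
position: [0.541, -0.0043, 0.1649]
ee_rot: [2.355, 2.077, -0.003]
force: [0.6, -0.0, -2.8]
width: 0.48
gripper_force: 10.0
t 35.0 p [ 0.541  -0.0043  0.1649] hd 1.4458 F [ 0.6 -0.  -2.8] w 0.48 g 10.0 q7 -0.47
rot [-0.    0.03 -0.08] n 1 [-0.003  0.031 -0.075] | shift [0.31 2.43 1.87] n 3 [0.102 0.81  0.623]
rot [0. 0. 0.] n 0 [0. 0. 0.] | shift [-0.    1.06  0.  ] n 2 [-0.002  0.529  0.   ]
```

```bash
python3 -m handwheel '[[0.1,0.6,0.45,0,0,-0.07],[0.1,0.6,0.45,0,0,0],[0,0.6,0.45,0,0,0],[0,0.5,0.4,0,0,0],[0,0.1,0.1,0,0,0],[0,0,0,0,0,0],[0,0,0,0,0,0]]'
python3 go.py .611 -.0066 .1275 1.451
```

```text
clock: 35.58
position: [0.5867, -0.0004, 0.1289]
ee_rot: [-2.344, -2.091, 0.001]
force: [0.0, -0.7, -1.7]
width: 0.48
gripper_force: 10.0
t 35.58 p [ 5.867e-01 -4.000e-04  1.289e-01] hd 1.4568 F [ 0.  -0.7 -1.7] w 0.48 g 10.0 q7 -0.49
rot [-0.02  0.    0.08] n 1 [-0.016  0.     0.084] | shift [-0.16  1.24  0.07] n 2 [-0.082  0.622  0.035]
```

```bash
python3 -m handwheel '[[-0.16,0.5,0.07,0,0,0.08],[0,0.5,0,0,0,0],[0,0.24,0,0,0,0],[0,0,0,0,0,0],[0,0,0,0,0,0],[0,0,0,0,0,0],[0,0,0,0,0,0],[0,0,0,0,0,0]]'
python3 -m handwheel '[[0,0,0,0,0,0],[0,0,0,0,0,0],[0,0,0,0,0,0],[0,0,0,0,0,0],[0,0,0,0,0,0],[0,0,0,0,0,0]]'
python3 go.py .611 -.0066 .1275 1.451
python3 - <<'E'
from h import *
w=cam("scene");cv2.imwrite("pics/s5.png",cv2.resize(w["image"][150:240,250:370,::-1],(800,600),interpolation=cv2.INTER_CUBIC))
E
```

```text
clock: 36.25
position: [0.6113, -0.0066, 0.1278]
ee_rot: [2.35, 2.085, -0.0]
force: [-0.2, -0.4, -2.4]
width: 0.482
gripper_force: 10.0
clock: 36.75
position: [0.6116, -0.0067, 0.1277]
ee_rot: [2.35, 2.084, -0.0]
force: [-0.2, 0.0, -2.3]
width: 0.473
gripper_force: 10.0
t 36.75 p [ 0.6116 -0.0067  0.1277] hd 1.451 F [-0.2  0.  -2.3] w 0.473 g 10.0 q7 -0.48
rot [-0.  0.  0.] n 0 [-0.     0.001  0.   ] | shift [ 0.   -0.03  0.01] n 1 [ 0.002 -0.03   0.011]
```

View pics/s5.png

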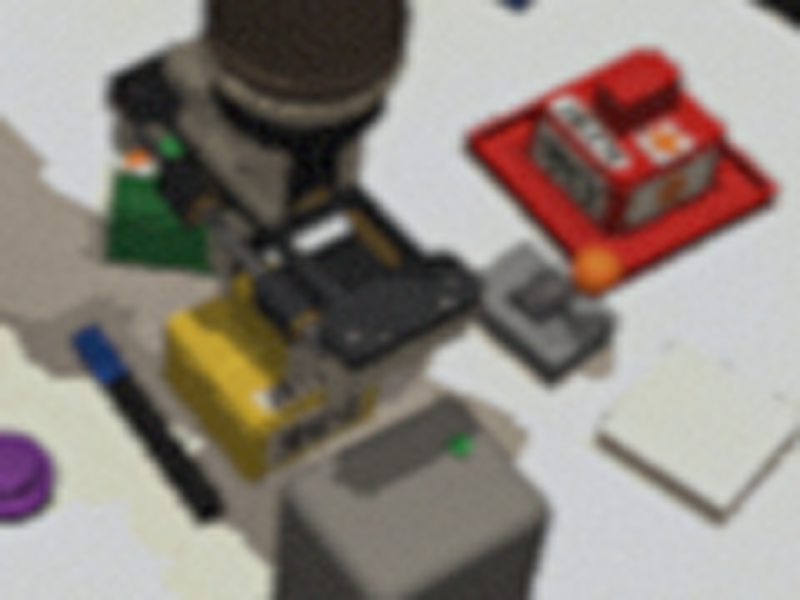

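The red case is sitting in its tray at (630,140), and the yellow bars at (320,415) face the window. Next is yellow's seal label.

```bash
python3 -m handwheel '[[0,-0.75,0,0,0,0],[0,-0.75,0,0,0,0],[0,0,0,0,0,0.9],[0,0,0,0,0,0.9],[0,0,0,0,0,0.9],[0,0,0,0,0,0.9],[0,0,0,0,0,0.9],[0,0,0,0,0,0.9]]'
python3 -m handwheel '[[0,0,0,0,0,0.9],[0,0,0,0,0,0.9],[0,0,0,0,0,0.9],[0,0,0,0,0,0.9],[0,0,0,0,0,0.9],[0,0,0,0,0,0.9],[0,0,0,0,0,0.9]]'
python3 -m handwheel '[[0,0,0,0,0,0.9],[0,0,0,0,0,0.9],[0,0,0,0,0,0.9],[0,0,0,0,0,0.9],[0,0,0,0,0,0.9],[0,0,0,0,0,0.9]]'
python3 -m handwheel '[[0,0,0,0,0,0.9],[0,0,0,0,0,0.9],[0,0,0,0,0,0.9],[0,0,0,0,0,0.9],[0,0,0,0,0,0.9],[0,0,0,0,0,0.9],[0,0,0,0,0,0]]'
python3 -m handwheel '[[0.5,0,0,0,0,0],[0.5,0,0,0,0,0],[0.47,0,0,0,0,0],[0,0,0,0,0,0],[0,0,0,0,0,0],[0,0,0,0,0,0],[0,0,0,0,0,0],[0,0,0,0,0,0]]'
python3 -m handwheel '[[0,0,0,0,0,0],[0,0,0,0,0,0],[0,0,0,0,0,0],[0,0,0,0,0,0],[0,0,0,0,0,0],[0,0,0,0,0,0]]'
python3 go.py
python3 -m handwheel '[[-0.8,0,0,0,0,0],[-0.8,0,0,0,0,0],[-0.8,0,0,0,0,0],[0,0,-0.9,0,0,0],[0,0,-0.9,0,0,0],[0,0,-0.9,0,0,0],[0,0,0,0,0,0]]'
python3 go.py .606 -.303 .18 -.03 .606 -.303 .074 -.03
```

```text
clock: 37.47
position: [0.5818, -0.0031, 0.1278]
ee_rot: [2.702, 1.603, 0.0]
force: [-0.8, 0.4, -1.3]
width: 0.482
gripper_force: 10.0
clock: 38.05
position: [0.5819, -0.003, 0.1278]
ee_rot: [-2.986, -0.975, -0.0]
force: [-0.7, -0.8, -2.4]
width: 0.481
gripper_force: 10.0
clock: 38.55
position: [0.5818, -0.003, 0.1277]
ee_rot: [-3.116, -0.398, -0.0]
force: [-0.3, 0.5, -1.7]
width: 0.481
gripper_force: 10.0
clock: 39.13
position: [0.5818, -0.0029, 0.1278]
ee_rot: [-3.136, 0.192, -0.0]
force: [-0.1, 0.4, -2.0]
width: 0.48
gripper_force: 10.0
clock: 39.8
position: [0.6106, -0.0066, 0.1277]
ee_rot: [3.136, -0.188, -0.0]
force: [0.3, -0.2, -2.3]
width: 0.481
gripper_force: 10.0
clock: 40.3
position: [0.611, -0.0066, 0.1277]
ee_rot: [3.136, -0.188, -0.0]
force: [0.6, -0.2, -2.0]
width: 0.478
gripper_force: 10.0
t 40.3 p [ 0.611  -0.0066  0.1277] hd -0.1198 F [ 0.6 -0.2 -2. ] w 0.478 g 10.0 q7 -1.84
clock: 40.88
position: [0.5654, -0.0007, 0.1852]
ee_rot: [-3.135, 0.188, -0.009]
force: [0.8, 0.3, -1.9]
width: 0.479
gripper_force: 10.0
t 40.88 p [ 0.5654 -0.0007  0.1852] hd -0.1199 F [ 0.8  0.3 -1.9] w 0.479 g 10.0 q7 -1.84
rot [-0.01 -0.08 -1.29] n 2 [-0.006 -0.041 -0.644] | shift [ 2.48 15.05  0.26] n 16 [0.155 0.941 0.016]
rot [0. 0. 0.] n 0 [0. 0. 0.] | shift [-0.  -0.   5.3] n 6 [-0.    -0.     0.883]
```

```bash
python3 -m handwheel '[[0,0,0,0,0,-0.65],[0,0,0,0,0,-0.65],[0.155,0.941,0,0,0,0],[0.155,0.941,0,0,0,0],[0.155,0.941,0,0,0,0],[0.155,0.941,0,0,0,0],[0.155,0.941,0,0,0,0],[0.155,0.941,0,0,0,0]]'
python3 -m handwheel '[[0.155,0.941,0,0,0,0],[0.155,0.941,0,0,0,0],[0.155,0.941,0,0,0,0],[0.155,0.941,0,0,0,0],[0.155,0.941,0,0,0,0],[0.155,0.941,0,0,0,0],[0.155,0.941,0,0,0,0]]'
python3 -m handwheel '[[0.155,0.941,0,0,0,0],[0.155,0.941,0,0,0,0],[0.155,0.941,0,0,0,0],[0,0,0,0,0,0],[0,0,0,0,0,0]]'
python3 -m handwheel '[[0,0,0.9,0,0,0],[0,0,0.9,0,0,0],[0,0,0.9,0,0,0],[0,0,0.9,0,0,0],[0,0,0.8,0,0,0],[0,0,0.6,0,0,0],[0,0,0.2,0,0,0],[0,0,0,0,0,0]]'
python3 -m handwheel '[[0,0,0,0,0,0],[0,0,0,0,0,0]]'
python3 go.py .606 -.303 .0605 -.03
```

```text
clock: 41.55
position: [0.5784, -0.1152, 0.1808]
ee_rot: [3.141, -0.046, -0.001]
force: [0.6, -0.5, -0.7]
width: 0.479
gripper_force: 10.0
clock: 42.13
position: [0.5963, -0.2475, 0.1807]
ee_rot: [-3.141, 0.046, 0.001]
force: [0.5, 0.3, -2.4]
width: 0.478
gripper_force: 10.0
clock: 42.55
position: [0.6035, -0.3046, 0.1804]
ee_rot: [3.141, -0.049, -0.002]
force: [0.4, 0.6, -2.4]
width: 0.479
gripper_force: 10.0
clock: 43.22
position: [0.6036, -0.3023, 0.0765]
ee_rot: [-3.14, 0.044, 0.003]
force: [-0.0, 0.1, -1.3]
width: 0.478
gripper_force: 10.0
clock: 43.38
position: [0.605, -0.3034, 0.0789]
ee_rot: [3.141, -0.045, 0.003]
force: [-0.2, -0.2, -2.4]
width: 0.479
gripper_force: 10.0
t 43.38 p [ 0.605  -0.3034  0.0789] hd -0.0289 F [-0.2 -0.2 -2.4] w 0.479 g 10.0 q7 -1.26
rot [ 0.01 -0.02  0.02] n 0 [ 0.008 -0.025  0.015] | shift [ 0.05 -0.02  0.92] n 1 [ 0.05  -0.023  0.918]
```

```bash
python3 -m handwheel '[[0,0,0.35,0,0,0],[0,0,0.25,0,0,0],[0,0,0.15,0,0,0],[0,0,0.1,0,0,0],[0,0,0.05,0,0,0],[0,0,0.03,0,0,0],[0,0,0,0,0,0],[0,0,0,0,0,0]]'
python3 -m handwheel '[[0,0,0.04,0,0,0],[0,0,0,0,0,0],[0,0,0,0,0,0]]'
```

```text
clock: 44.05
position: [0.6041, -0.3032, 0.0602]
ee_rot: [-3.141, 0.046, -0.0]
force: [-3.8, 2.3, 9.1]
width: 0.476
gripper_force: 10.0
clock: 44.3
position: [0.6044, -0.3032, 0.0597]
ee_rot: [3.141, -0.046, 0.001]
force: [-4.1, 2.7, 10.6]
width: 0.48
gripper_force: 10.0
```

```bash
python3 -m handwheel '[[0,0,0,0,0,0],[0,0,0,0,0,0],[0,0,0,0,0,0],[0,0,0,0,0,0],[0,0,0,0,0,0],[0,0,0,0,0,0]]' 0.8
python3 -m handwheel '[[0,0,-0.5,0,0,0],[0,0,-0.8,0,0,0],[0,0,-1,0,0,0],[0,0,-1,0,0,0],[0,0,-1,0,0,0],[0,0,-1,0,0,0],[0,0,-1,0,0,0],[0,0,0,0,0,0]]'
python3 meas.py blue_case .411 -.197 top,scene
python3 meas.py yellow_case .606 -.303 scene
python3 go.py .411 -.197 .19 1.787
```

```text
clock: 44.8
position: [0.6042, -0.3033, 0.0581]
ee_rot: [-3.141, 0.046, 0.0]
force: [0.0, -0.3, 0.4]
width: 0.792
gripper_force: 0.0
clock: 45.47
position: [0.6064, -0.3042, 0.1899]
ee_rot: [3.138, -0.046, 0.011]
force: [0.3, -0.7, 0.1]
width: 0.802
gripper_force: 0.0
top 0.4 (0.78, 759) [ 0.4115 -0.1957  0.224 ] iou 0.921 (np.float64(0.2240414199313303), [np.int64(17), np.int64(0), np.int64(0), np.int64(0)])
scene none
scene none
t 45.77 p [ 0.6035 -0.3031  0.1833] hd -0.029 F [ 0.7 -0.3  0.5] w 0.798 g 0.0 q7 -1.25
rot [-3.000e-02  1.000e-02 -2.601e+01] n 26 [-0.001  0.    -1.   ] | shift [ 7.24 -8.27 -0.33] n 9 [ 0.805 -0.918 -0.037]
```

```bash
python3 -m handwheel '[[0,0,0,0,0,-1],[0,0,0,0,0,-1],[0,0,0,0,0,-1],[0,0,0,0,0,-1],[0,0,0,0,0,-1],[0,0,0,0,0,-1],[0,0,0,0,0,-1]]'
python3 -m handwheel '[[0,0,0,0,0,-1],[0,0,0,0,0,-1],[0,0,0,0,0,-1],[0,0,0,0,0,-1],[0,0,0,0,0,-1],[0,0,0,0,0,-1],[0,0,0,0,0,-1]]'
python3 -m handwheel '[[0,0,0,0,0,-1],[0,0,0,0,0,-1],[0,0,0,0,0,-1],[0,0,0,0,0,-1],[0,0,0,0,0,-1],[0,0,0,0,0,-1]]'
python3 -m handwheel '[[0,0,0,0,0,-1],[0,0,0,0,0,-1],[0,0,0,0,0,-1],[0,0,0,0,0,-1],[0,0,0,0,0,-1],[0,0,0,0,0,-1]]'
python3 -m handwheel '[[0.905,-1,0,0,0,0],[0.905,-1,0,0,0,0],[0.905,-1,0,0,0,0],[0.905,-1,0,0,0,0],[0.905,-1,0,0,0,0],[0.905,-1,0,0,0,0],[0.905,-1,0,0,0,0],[0.905,-1,0,0,0,0]]'
python3 -m handwheel '[[0,-0.27,0,0,0,0],[0,0,0,0,0,0],[0,0,0,0,0,0]]'
python3 meas.py blue_case .411 -.197 wrist,scene
python3 go.py .411 -.197 .056 1.787
```

```text
clock: 46.35
position: [0.6037, -0.3032, 0.1833]
ee_rot: [-3.057, -0.721, 0.002]
force: [0.0, -0.1, -0.5]
width: 0.8
gripper_force: 0.0
clock: 46.93
position: [0.6037, -0.3032, 0.1833]
ee_rot: [-2.791, -1.439, 0.002]
force: [0.0, -0.3, 0.5]
width: 0.797
gripper_force: 0.0
clock: 47.43
position: [0.6037, -0.3032, 0.1833]
ee_rot: [-2.431, -1.987, 0.001]
force: [0.3, -0.3, 0.1]
width: 0.8
gripper_force: 0.0
clock: 47.93
position: [0.6037, -0.3032, 0.1833]
ee_rot: [-1.965, -2.449, 0.001]
force: [-1.0, 0.2, -0.4]
width: 0.8
gripper_force: 0.0
clock: 48.6
position: [0.4153, -0.1953, 0.1836]
ee_rot: [-1.969, -2.446, 0.001]
force: [-0.1, -0.5, 0.1]
width: 0.799
gripper_force: 0.0
clock: 48.85
position: [0.412, -0.1978, 0.1844]
ee_rot: [1.971, 2.446, -0.0]
force: [-0.5, -0.3, 0.8]
width: 0.796
gripper_force: 0.0
wrist 0.3 (0.91, 6457) [ 0.4106 -0.1966  0.2092] iou 0.947 (np.float64(0.2092100011719329), [np.int64(25), np.int64(0), np.int64(0), np.int64(0)])
scene 0.7 (0.57, 622) [ 0.4059 -0.1967  0.1825] iou 0.888 (np.float64(0.18248583307136856), [np.int64(3), np.int64(0), np.int64(0), np.int64(0)])
joint [ 0.4097 -0.1972  0.2248] 0.908 (np.float64(0.2247939033225701), [np.int64(25), np.int64(0), np.int64(0), np.int64(0)])
t 49.05 p [ 0.4126 -0.1975  0.1842] hd 1.7859 F [ 0.3 -0.3 -0.6] w 0.8 g 0.0 q7 0.35
rot [ 0.01 -0.01 -0.02] n 0 [ 0.008 -0.007 -0.016] | shift [ 0.04 -0.07  6.41] n 7 [ 0.006 -0.01   0.915]
```

```bash
python3 -m handwheel '[[0.04,-0.09,0.9,0,0,0],[0,0,0.9,0,0,0],[0,0,0.9,0,0,0],[0,0,0.9,0,0,0],[0,0,0.9,0,0,0],[0,0,0.9,0,0,0],[0,0,0.6,0,0,0],[0,0,0.42,0,0,0]]' 0.8
python3 -m handwheel '[[0,0,0,0,0,0],[0,0,0,0,0,0],[0,0,0,0,0,0]]'
python3 go.py .4107 -.197 .056 1.787
python3 -m handwheel '[[0,0,0,0,0,0],[0,0,0,0,0,0],[0,0,0,0,0,0],[0,0,0,0,0,0],[0,0,0,0,0,0],[0,0,0,0,0,0],[0,0,0,0,0,0],[0,0,0,0,0,0]]' 0.3 10
python3 -m handwheel '[[0,0,-0.3,0,0,0],[0,0,-0.6,0,0,0],[0,0,-0.9,0,0,0],[0,0,-0.9,0,0,0],[0,0,-0.9,0,0,0],[0,0,-0.9,0,0,0],[0,0,-1,0,0,0],[0,0,0,0,0,0]]'
python3 go.py .54 .002 .17 1.451
```

```text
clock: 49.72
position: [0.4098, -0.1966, 0.0544]
ee_rot: [-1.969, -2.446, -0.0]
force: [0.2, -0.5, -0.0]
width: 0.802
gripper_force: 0.0
clock: 49.97
position: [0.4104, -0.1969, 0.0565]
ee_rot: [1.969, 2.447, 0.001]
force: [-1.0, 0.0, -0.4]
width: 0.803
gripper_force: 0.0
t 49.97 p [ 0.4104 -0.1969  0.0565] hd 1.7861 F [-1.   0.  -0.4] w 0.803 g 0.0 q7 0.18
rot [ 0.01  0.01 -0.01] n 0 [ 0.011  0.006 -0.013] | shift [-0.01  0.01  0.02] n 1 [-0.008  0.013  0.023]
clock: 50.63
position: [0.4099, -0.1969, 0.0561]
ee_rot: [1.97, 2.447, -0.0]
force: [-0.3, -0.3, 4.4]
width: 0.478
gripper_force: 10.0
clock: 51.3
position: [0.4113, -0.197, 0.1691]
ee_rot: [1.967, 2.444, 0.002]
force: [0.5, 0.4, -1.6]
width: 0.477
gripper_force: 10.0
t 51.3 p [ 0.4113 -0.197   0.1691] hd 1.7863 F [ 0.5  0.4 -1.6] w 0.477 g 10.0 q7 0.33
rot [0.05 0.03 4.8 ] n 5 [0.011 0.006 0.96 ] | shift [10.65  5.2  -0.05] n 11 [ 0.968  0.473 -0.004]
```

```bash
python3 -m handwheel '[[0,0,0,0,0,0.8],[0,0,0,0,0,0.8],[0,0,0,0,0,0.8],[0,0,0,0,0,0.8],[0,0,0,0,0,0.8],[0,0,0,0,0,0.8]]'
python3 -m handwheel '[[0.887,0.433,0,0,0,0],[0.887,0.433,0,0,0,0],[0.887,0.433,0,0,0,0],[0.887,0.433,0,0,0,0],[0.887,0.433,0,0,0,0],[0.887,0.433,0,0,0,0]]'
python3 -m handwheel '[[0.887,0.433,0,0,0,0],[0.887,0.433,0,0,0,0],[0.887,0.433,0,0,0,0],[0.887,0.433,0,0,0,0],[0.887,0.433,0,0,0,0],[0.887,0.433,0,0,0,0],[0,0,0,0,0,0],[0,0,0,0,0,0]]'
python3 -m handwheel '[[0,0.6,0.45,0,0,0],[0,0.6,0.45,0,0,0],[0,0.6,0.45,0,0,0],[0,0.5,0.4,0,0,0],[0,0.1,0.1,0,0,0],[0,0,0,0,0,0],[0,0,0,0,0,0]]'
python3 go.py .611 -.0066 .1275 1.451
```

```text
clock: 51.8
position: [0.409, -0.1966, 0.1652]
ee_rot: [-2.352, -2.08, 0.001]
force: [0.3, 1.0, -2.5]
width: 0.48
gripper_force: 10.0
clock: 52.3
position: [0.4737, -0.0965, 0.1651]
ee_rot: [-2.35, -2.084, 0.002]
force: [-0.4, 0.3, -2.0]
width: 0.474
gripper_force: 10.0
clock: 52.97
position: [0.538, 0.0032, 0.165]
ee_rot: [-2.347, -2.086, 0.001]
force: [0.0, 0.7, -2.3]
width: 0.478
gripper_force: 10.0
clock: 53.55
position: [0.5853, -0.0038, 0.1288]
ee_rot: [-2.35, -2.084, 0.001]
force: [0.5, 0.3, -2.7]
width: 0.479
gripper_force: 10.0
t 53.55 p [ 0.5853 -0.0038  0.1288] hd 1.4508 F [ 0.5  0.3 -2.7] w 0.479 g 10.0 q7 -0.5
rot [-0.01  0.   -0.  ] n 0 [-0.014  0.002 -0.003] | shift [0.01 1.29 0.07] n 2 [0.007 0.646 0.033]
```

```bash
python3 -m handwheel '[[0,0.5,0.07,0,0,0],[0,0.5,0,0,0,0],[0,0.28,0,0,0,0],[0,0,0,0,0,0],[0,0,0,0,0,0],[0,0,0,0,0,0],[0,0,0,0,0,0],[0,0,0,0,0,0]]'
python3 -m handwheel '[[0,0,0,0,0,0],[0,0,0,0,0,0],[0,0,0,0,0,0],[0,0,0,0,0,0],[0,0,0,0,0,0],[0,0,0,0,0,0]]'
python3 go.py .611 -.0066 .1275 1.451
python3 -m handwheel '[[0,-0.75,0,0,0,0],[0,-0.75,0,0,0,0],[0,0,0,0,0,0.9],[0,0,0,0,0,0.9],[0,0,0,0,0,0.9],[0,0,0,0,0,0.9],[0,0,0,0,0,0.9],[0,0,0,0,0,0.9]]'
python3 -m handwheel '[[0,0,0,0,0,0.9],[0,0,0,0,0,0.9],[0,0,0,0,0,0.9],[0,0,0,0,0,0.9],[0,0,0,0,0,0.9],[0,0,0,0,0,0.9],[0,0,0,0,0,0.9]]'
python3 -m handwheel '[[0,0,0,0,0,0.9],[0,0,0,0,0,0.9],[0,0,0,0,0,0.9],[0,0,0,0,0,0.9],[0,0,0,0,0,0.9],[0,0,0,0,0,0.9]]'
python3 -m handwheel '[[0,0,0,0,0,0.9],[0,0,0,0,0,0.9],[0,0,0,0,0,0.9],[0,0,0,0,0,0.9],[0,0,0,0,0,0.9],[0,0,0,0,0,0.9],[0,0,0,0,0,0]]'
python3 -m handwheel '[[0.5,0,0,0,0,0],[0.5,0,0,0,0,0],[0.47,0,0,0,0,0],[0,0,0,0,0,0],[0,0,0,0,0,0],[0,0,0,0,0,0],[0,0,0,0,0,0],[0,0,0,0,0,0]]'
python3 -m handwheel '[[0,0,0,0,0,0],[0,0,0,0,0,0],[0,0,0,0,0,0],[0,0,0,0,0,0],[0,0,0,0,0,0],[0,0,0,0,0,0]]'
python3 go.py
python3 - <<'E'
from h import *
w=cam("scene");cv2.imwrite("pics/s6.png",cv2.resize(w["image"][130:280,200:400,::-1],(800,600),interpolation=cv2.INTER_CUBIC))
E
```

```text
clock: 54.22
position: [0.6111, -0.0066, 0.1276]
ee_rot: [-2.35, -2.085, 0.0]
force: [0.1, -0.6, -2.5]
width: 0.478
gripper_force: 10.0
clock: 54.72
position: [0.6114, -0.0067, 0.1275]
ee_rot: [-2.351, -2.084, 0.0]
force: [0.0, -0.3, -2.5]
width: 0.477
gripper_force: 10.0
t 54.72 p [ 0.6114 -0.0067  0.1275] hd 1.4509 F [ 0.  -0.3 -2.5] w 0.477 g 10.0 q7 -0.49
rot [-0.  0. -0.] n 0 [-0.     0.    -0.001] | shift [ 0.   -0.02  0.  ] n 1 [ 0.001 -0.022  0.   ]
clock: 55.38
position: [0.5817, -0.003, 0.1276]
ee_rot: [2.702, 1.603, 0.0]
force: [-0.5, -0.9, -2.6]
width: 0.481
gripper_force: 10.0
clock: 55.97
position: [0.5817, -0.003, 0.1276]
ee_rot: [-2.986, -0.975, -0.0]
force: [-0.4, -0.3, -2.9]
width: 0.48
gripper_force: 10.0
clock: 56.47
position: [0.5817, -0.0029, 0.1275]
ee_rot: [-3.116, -0.398, -0.0]
force: [0.6, 0.5, -1.1]
width: 0.478
gripper_force: 10.0
clock: 57.05
position: [0.5817, -0.0028, 0.1275]
ee_rot: [-3.136, 0.192, -0.0]
force: [-0.8, -1.0, -1.5]
width: 0.479
gripper_force: 10.0
clock: 57.72
position: [0.6104, -0.0066, 0.1275]
ee_rot: [3.136, -0.188, -0.001]
force: [-0.6, -0.3, -2.7]
width: 0.477
gripper_force: 10.0
clock: 58.22
position: [0.6108, -0.0066, 0.1275]
ee_rot: [3.136, -0.188, -0.0]
force: [0.0, 0.1, -1.8]
width: 0.472
gripper_force: 10.0
t 58.22 p [ 0.6108 -0.0066  0.1275] hd -0.1198 F [ 0.   0.1 -1.8] w 0.472 g 10.0 q7 -1.85
```

View pics/s6.png

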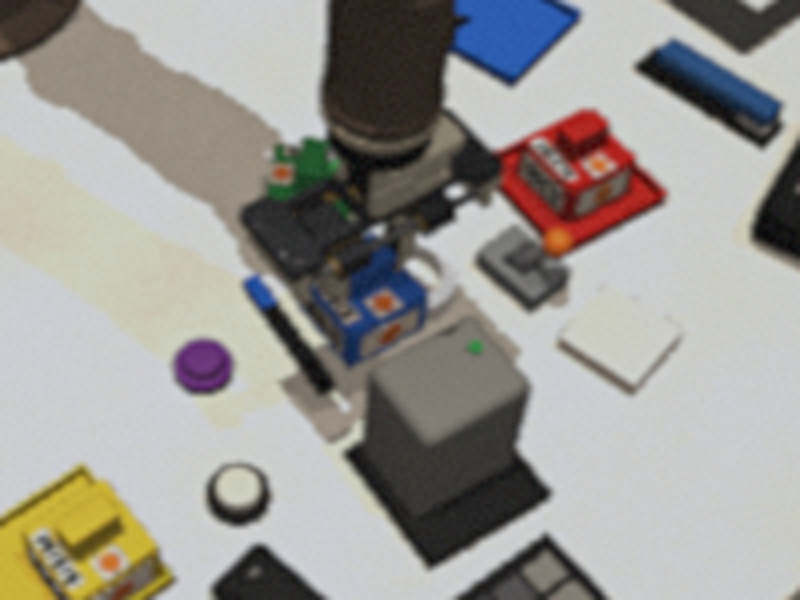

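The blue dot at (385,330) faces the window, and the yellow case is in its tray at (80,555). Blue goes to its tray next.

```bash
python3 -m handwheel '[[-0.8,0,0,0,0,0],[-0.8,0,0,0,0,0],[-0.8,0,0,0,0,0],[0,0,-0.9,0,0,0],[0,0,-0.9,0,0,0],[0,0,-0.9,0,0,0],[0,0,0,0,0,0]]'
python3 go.py .393 .381 .18 .18 .393 .381 .076 .18
```

```text
clock: 58.85
position: [0.5652, -0.0007, 0.185]
ee_rot: [-3.135, 0.188, -0.009]
force: [1.7, 0.3, -2.4]
width: 0.475
gripper_force: 10.0
t 58.85 p [ 0.5652 -0.0007  0.185 ] hd -0.1199 F [ 1.7  0.3 -2.4] w 0.475 g 10.0 q7 -1.85
rot [-0.   -0.08 -4.3 ] n 5 [-0.    -0.016 -0.859] | shift [ -5.05 -20.32   0.25] n 21 [-0.241 -0.967  0.012]
rot [0. 0. 0.] n 0 [0. 0. 0.] | shift [-0.  -0.   5.2] n 6 [-0.    -0.     0.867]
```

```bash
python3 -m handwheel '[[0,0,0,0,0,-0.86],[0,0,0,0,0,-0.86],[0,0,0,0,0,-0.86],[0,0,0,0,0,-0.86],[0,0,0,0,0,-0.86]]'
python3 -m handwheel '[[-0.241,-0.967,0,0,0,0],[-0.241,-0.967,0,0,0,0],[-0.241,-0.967,0,0,0,0],[-0.241,-0.967,0,0,0,0],[-0.241,-0.967,0,0,0,0],[-0.241,-0.967,0,0,0,0],[-0.241,-0.967,0,0,0,0]]'
python3 -m handwheel '[[-0.241,-0.967,0,0,0,0],[-0.241,-0.967,0,0,0,0],[-0.241,-0.967,0,0,0,0],[-0.241,-0.967,0,0,0,0],[-0.241,-0.967,0,0,0,0],[-0.241,-0.967,0,0,0,0],[-0.241,-0.967,0,0,0,0]]'
python3 -m handwheel '[[-0.241,-0.967,0,0,0,0],[-0.241,-0.967,0,0,0,0],[-0.241,-0.967,0,0,0,0],[-0.241,-0.967,0,0,0,0],[-0.241,-0.967,0,0,0,0],[-0.241,-0.967,0,0,0,0],[-0.241,-0.967,0,0,0,0],[0,0,0,0,0,0]]'
python3 -m handwheel '[[0,0,0.9,0,0,0],[0,0,0.9,0,0,0],[0,0,0.9,0,0,0],[0,0,0.9,0,0,0],[0,0,0.8,0,0,0],[0,0,0.5,0,0,0],[0,0,0.2,0,0,0],[0,0,0,0,0,0]]'
python3 -m handwheel '[[0,0,0,0,0,0],[0,0,0,0,0,0]]'
python3 go.py .393 .381 .0605 .18
```

```text
clock: 59.27
position: [0.5629, -0.0009, 0.1807]
ee_rot: [-3.128, -0.288, 0.001]
force: [-0.1, 0.2, -1.9]
width: 0.48
gripper_force: 10.0
clock: 59.85
position: [0.505, 0.127, 0.1808]
ee_rot: [3.129, 0.283, -0.001]
force: [-0.3, 0.6, -2.7]
width: 0.478
gripper_force: 10.0
clock: 60.43
position: [0.4475, 0.2541, 0.1808]
ee_rot: [3.129, 0.283, -0.001]
force: [0.2, 0.3, -1.3]
width: 0.478
gripper_force: 10.0
clock: 61.1
position: [0.3879, 0.3847, 0.181]
ee_rot: [-3.125, -0.291, 0.002]
force: [-0.5, 1.4, -1.8]
width: 0.479
gripper_force: 10.0
clock: 61.77
position: [0.3904, 0.38, 0.0785]
ee_rot: [3.128, 0.283, -0.002]
force: [-0.3, 0.3, -1.9]
width: 0.48
gripper_force: 10.0
clock: 61.93
position: [0.3912, 0.3811, 0.0804]
ee_rot: [-3.128, -0.283, -0.002]
force: [0.1, -0.5, -1.7]
width: 0.476
gripper_force: 10.0
t 61.93 p [0.3912 0.3811 0.0804] hd 0.1803 F [ 0.1 -0.5 -1.7] w 0.476 g 10.0 q7 -2.48
rot [-0.01 -0.02  0.  ] n 0 [-0.013 -0.017  0.004] | shift [0.09 0.02 0.99] n 1 [0.087 0.019 0.993]
```

```bash
python3 -m handwheel '[[0.08,0,0.35,0,0,0],[0,0,0.3,0,0,0],[0,0,0.15,0,0,0],[0,0,0.1,0,0,0],[0,0,0.07,0,0,0],[0,0,0.06,0,0,0],[0,0,0,0,0,0],[0,0,0,0,0,0]]'
python3 go.py
```

```text
clock: 62.6
position: [0.3925, 0.3805, 0.0594]
ee_rot: [3.128, 0.283, 0.001]
force: [-0.9, -3.2, 5.9]
width: 0.477
gripper_force: 10.0
t 62.6 p [0.3925 0.3805 0.0594] hd 0.1801 F [-0.9 -3.2  5.9] w 0.477 g 10.0 q7 -2.49
```

```bash
python3 -m handwheel '[[0,0,0,0,0,0],[0,0,0,0,0,0],[0,0,0,0,0,0],[0,0,0,0,0,0],[0,0,0,0,0,0],[0,0,0,0,0,0]]' 0.8
python3 -m handwheel '[[0,0,-0.5,0,0,0],[0,0,-0.8,0,0,0],[0,0,-1,0,0,0],[0,0,-1,0,0,0],[0,0,-1,0,0,0],[0,0,-1,0,0,0],[0,0,-1,0,0,0],[0,0,0,0,0,0]]'
python3 -m handwheel '[[0,0,0,0,0,-1],[0,0,0,0,0,-1],[0,0,0,0,0,-1],[0,0,0,0,0,-1],[0,0,0,0,0,-1],[0,0,0,0,0,-1],[0,0,0,0,0,-1],[0,0,0,0,0,-1]]'
python3 -m handwheel '[[0,0,0,0,0,-1],[0,0,0,0,0,-1],[0,0,0,0,0,-1],[0,0,0,0,0,-1],[0,0,0,0,0,-1],[0,0,0,0,0,-1],[0,0,0,0,0,-1],[0,0,0,0,0,-1]]'
python3 -m handwheel '[[0,0,0,0,0,-1],[0,0,0,0,0,-1],[0,0,0,0,0,-1],[0,0,0,0,0,-1],[0,0,0,0,0,-1],[0,0,0,0,0,-1],[0,0,0,0,0,-1],[0,0,0,0,0,-1]]'
python3 -m handwheel '[[0,0,0,0,0,-1],[0,0,0,0,0,-1],[0,0,0,0,0,-1],[0,0,0,0,0,-1],[0,0,0,0,0,-1],[0,0,0,0,0,-1],[0,0,0,0,0,-1],[0,0,0,0,0,-1]]'
python3 meas.py green_case .458 .075 top,scene
python3 meas.py blue_case .393 .381 top,scene
python3 go.py .45 .10 .19 3.0
```

```text
clock: 63.1
position: [0.3923, 0.3809, 0.0589]
ee_rot: [-3.129, -0.283, 0.0]
force: [-0.1, -0.2, -0.6]
width: 0.794
gripper_force: 0.0
clock: 63.77
position: [0.3935, 0.3827, 0.1896]
ee_rot: [-3.124, -0.283, -0.008]
force: [0.5, 0.5, 0.8]
width: 0.799
gripper_force: 0.0
clock: 64.43
position: [0.3922, 0.3807, 0.1851]
ee_rot: [2.928, 1.14, -0.0]
force: [0.4, -0.1, -0.0]
width: 0.799
gripper_force: 0.0
clock: 65.1
position: [0.3922, 0.3807, 0.1851]
ee_rot: [2.5, 1.902, -0.0]
force: [-0.4, -0.3, -0.3]
width: 0.8
gripper_force: 0.0
clock: 65.77
position: [0.3923, 0.3806, 0.1851]
ee_rot: [1.879, 2.517, -0.0]
force: [0.9, -0.1, -0.6]
width: 0.799
gripper_force: 0.0
clock: 66.43
position: [0.3923, 0.3806, 0.1851]
ee_rot: [1.112, 2.938, -0.0]
force: [0.7, -0.1, -0.0]
width: 0.805
gripper_force: 0.0
top 0.2 (0.96, 818) [0.4574 0.0754 0.7343] iou 0.94 (np.float64(2.305086446454328), [np.int64(0), np.int64(15), np.int64(0), np.int64(0)])
scene 1.2 (0.69, 511) [0.4554 0.0749 0.7553] iou 0.906 (np.float64(2.3260525653491797), [np.int64(0), np.int64(6), np.int64(0), np.int64(0)])
joint [0.4567 0.0746 0.7199] 0.919 (np.float64(2.290716977134414), [np.int64(0), np.int64(15), np.int64(0), np.int64(0)])
top 8.0 (0.58, 282) [ 0.4014  0.3876 -0.0863] iou 0.32 (np.float64(-1.6570776477000537), [np.int64(0), np.int64(0), np.int64(0), np.int64(1)])
scene 1.0 (0.68, 494) [0.3865 0.3819 1.7686] iou 0.938 (np.float64(-1.373005796810805), [np.int64(0), np.int64(0), np.int64(2), np.int64(0)])
joint [0.3885 0.3822 1.7383] 0.608 (np.float64(-1.4032842175445346), [np.int64(0), np.int64(0), np.int64(2), np.int64(0)])
t 66.83 p [0.3923 0.3808 0.185 ] hd 2.4132 F [-0.7 -0.1 -0.2] w 0.798 g 0.0 q7 -0.43
rot [ 0.   0.  -8.4] n 9 [ 0.     0.    -0.934] | shift [ -4.84 -13.49  -0.25] n 14 [-0.345 -0.964 -0.018]
```

```bash
python3 -m handwheel '[[0,0,0,0,0,-1],[0,0,0,0,0,-1],[0,0,0,0,0,-1],[0,0,0,0,0,-1],[0,0,0,0,0,-1],[0,0,0,0,0,-1],[0,0,0,0,0,-1]]'
python3 -m handwheel '[[0,0,0,0,0,-1],[0,0,0,0,0,-1],[0,0,0,0,0,-1],[0,0,0,0,0,-1],[0,0,0,0,0,-1],[0,0,0,0,0,-1],[0,0,0,0,0,-1]]'
python3 -m handwheel '[[0,0,0,0,0,-1],[0,0,0,0,0,-1],[0,0,0,0,0,-1],[0,0,0,0,0,-1],[0,0,0,0,0,-1],[0,0,0,0,0,-1],[0,0,0,0,0,-0.9]]'
python3 go.py .457 .075 .19 3.874
```

```text
clock: 67.42
position: [0.3923, 0.3808, 0.1849]
ee_rot: [0.37, 3.12, -0.0]
force: [0.0, 0.4, 0.5]
width: 0.802
gripper_force: 0.0
clock: 68.0
position: [0.3923, 0.3808, 0.1849]
ee_rot: [-0.396, 3.116, -0.0]
force: [0.3, -0.4, -0.5]
width: 0.801
gripper_force: 0.0
clock: 68.58
position: [0.3924, 0.3808, 0.1848]
ee_rot: [1.128, -2.932, 0.0]
force: [-0.1, 0.9, -0.2]
width: 0.799
gripper_force: 0.0
t 68.58 p [0.3924 0.3808 0.1848] hd -2.4071 F [-0.1  0.9 -0.2] w 0.799 g 0.0 q7 0.84
rot [-0.   -0.    0.03] n 0 [-0.003 -0.002  0.03 ] | shift [  7.82 -13.53  -0.26] n 14 [ 0.559 -0.966 -0.018]
```

```bash
python3 -m handwheel '[[0.56,-0.966,0,0,0,0],[0.56,-0.966,0,0,0,0],[0.56,-0.966,0,0,0,0],[0.56,-0.966,0,0,0,0],[0.56,-0.966,0,0,0,0],[0.56,-0.966,0,0,0,0],[0.56,-0.966,0,0,0,0]]'
python3 -m handwheel '[[0.56,-0.966,0,0,0,0],[0.56,-0.966,0,0,0,0],[0.56,-0.966,0,0,0,0],[0.56,-0.966,0,0,0,0],[0.56,-0.966,0,0,0,0],[0.56,-0.966,0,0,0,0],[0.56,-0.966,0,0,0,0],[0,0,0,0,0,0]]'
python3 -m handwheel '[[0,0,0,0,0,0],[0,0,0,0,0,0]]'
python3 meas.py green_case .457 .075 wrist,scene
python3 go.py .457 .075 .056 3.874
```

```text
clock: 69.17
position: [0.4245, 0.2267, 0.1849]
ee_rot: [-1.123, 2.934, -0.001]
force: [1.5, 0.0, -0.5]
width: 0.798
gripper_force: 0.0
clock: 69.83
position: [0.4573, 0.0701, 0.1843]
ee_rot: [1.114, -2.935, 0.003]
force: [0.1, -0.7, -0.3]
width: 0.8
gripper_force: 0.0
clock: 70.0
position: [0.4563, 0.0754, 0.1851]
ee_rot: [-1.123, 2.933, 0.0]
force: [-0.3, 0.8, -0.4]
width: 0.794
gripper_force: 0.0
wrist 0.9 (0.56, 6482) [0.4568 0.0739 0.7372] iou 0.957 (np.float64(2.3080117684085852), [np.int64(0), np.int64(25), np.int64(0), np.int64(0)])
scene 1.1 (0.79, 557) [0.4547 0.0742 0.7229] iou 0.924 (np.float64(2.293674151574356), [np.int64(0), np.int64(6), np.int64(0), np.int64(0)])
joint [0.4559 0.0739 0.7196] 0.937 (np.float64(2.290391438055872), [np.int64(0), np.int64(25), np.int64(0), np.int64(0)])
t 70.2 p [0.4562 0.0759 0.1851] hd -2.4081 F [-0.6  0.   0.1] w 0.801 g 0.0 q7 1.49
rot [0.   0.   0.02] n 0 [0.    0.004 0.016] | shift [-0.   -0.06  6.45] n 7 [-0.    -0.008  0.922]
```

```bash
python3 -m handwheel '[[0.03,-0.07,0.9,0,0,0],[0,0,0.9,0,0,0],[0,0,0.9,0,0,0],[0,0,0.9,0,0,0],[0,0,0.9,0,0,0],[0,0,0.9,0,0,0],[0,0,0.6,0,0,0],[0,0,0.45,0,0,0]]' 0.8
python3 -m handwheel '[[0,0,0,0,0,0],[0,0,0,0,0,0],[0,0,0,0,0,0]]'
python3 go.py .4567 .0743 .056 3.874
python3 -m handwheel '[[0,0,0,0,0,0],[0,0,0,0,0,0],[0,0,0,0,0,0],[0,0,0,0,0,0],[0,0,0,0,0,0],[0,0,0,0,0,0],[0,0,0,0,0,0],[0,0,0,0,0,0]]' 0.3 10
python3 -m handwheel '[[0,0,-0.3,0,0,0],[0,0,-0.6,0,0,0],[0,0,-0.9,0,0,0],[0,0,-0.9,0,0,0],[0,0,-0.9,0,0,0],[0,0,-0.9,0,0,0],[0,0,-1,0,0,0],[0,0,0,0,0,0]]'
python3 -m handwheel '[[0,0,0,0,0,0.95],[0,0,0,0,0,0.95],[0,0,0,0,0,0.95],[0,0,0,0,0,0.95],[0,0,0,0,0,0.95],[0,0,0,0,0,0.95],[0,0,0,0,0,0.95]]'
python3 go.py .54 .002 .17 1.451
```

```text
clock: 70.87
position: [0.4565, 0.0738, 0.0549]
ee_rot: [1.125, -2.932, -0.001]
force: [1.0, -0.2, 0.1]
width: 0.801
gripper_force: 0.0
clock: 71.12
position: [0.4574, 0.0738, 0.0566]
ee_rot: [-1.124, 2.933, -0.0]
force: [-0.1, -0.6, -0.0]
width: 0.8
gripper_force: 0.0
t 71.12 p [0.4574 0.0738 0.0566] hd -2.4095 F [-0.1 -0.6 -0. ] w 0.8 g 0.0 q7 1.28
rot [-0.01  0.01 -0.  ] n 0 [-0.006  0.013 -0.005] | shift [0.01 0.04 0.03] n 1 [0.009 0.043 0.032]
clock: 71.78
position: [0.457, 0.0733, 0.056]
ee_rot: [-1.124, 2.934, -0.0]
force: [0.6, -1.1, 3.2]
width: 0.48
gripper_force: 10.0
clock: 72.45
position: [0.4582, 0.0747, 0.1697]
ee_rot: [-1.124, 2.929, -0.001]
force: [0.8, 1.4, -3.6]
width: 0.476
gripper_force: 10.0
clock: 73.03
position: [0.4563, 0.0734, 0.1657]
ee_rot: [0.415, -3.113, -0.0]
force: [-0.4, -0.2, -3.8]
width: 0.481
gripper_force: 10.0
t 73.03 p [0.4563 0.0734 0.1657] hd -2.8769 F [-0.4 -0.2 -3.8] w 0.481 g 10.0 q7 1.09
rot [-1.000e-02 -1.000e-02  2.801e+01] n 28 [-0. -0.  1.] | shift [-3.04  4.58 -0.21] n 5 [-0.609  0.916 -0.043]
```

```bash
python3 -m handwheel '[[0,0,0,0,0,1],[0,0,0,0,0,1],[0,0,0,0,0,1],[0,0,0,0,0,1],[0,0,0,0,0,1],[0,0,0,0,0,1],[0,0,0,0,0,1]]'
python3 -m handwheel '[[0,0,0,0,0,1],[0,0,0,0,0,1],[0,0,0,0,0,1],[0,0,0,0,0,1],[0,0,0,0,0,1],[0,0,0,0,0,1],[0,0,0,0,0,1]]'
python3 -m handwheel '[[0,0,0,0,0,1],[0,0,0,0,0,1],[0,0,0,0,0,1],[0,0,0,0,0,1],[0,0,0,0,0,1],[0,0,0,0,0,1],[0,0,0,0,0,1]]'
python3 -m handwheel '[[0,0,0,0,0,1],[0,0,0,0,0,1],[0,0,0,0,0,1],[0,0,0,0,0,1],[0,0,0,0,0,1],[0,0,0,0,0,1],[0,0,0,0,0,1]]'
python3 -m handwheel '[[-0.51,0.764,0,0,0,0],[-0.51,0.764,0,0,0,0],[-0.51,0.764,0,0,0,0],[-0.51,0.764,0,0,0,0],[-0.51,0.764,0,0,0,0],[-0.51,0.764,0,0,0,0],[0,0,0,0,0,0],[0,0,0,0,0,0]]'
python3 -m handwheel '[[0,0.6,0.45,0,0,0],[0,0.6,0.45,0,0,0],[0,0.6,0.45,0,0,0],[0,0.5,0.4,0,0,0],[0,0.1,0.1,0,0,0],[0,0,0,0,0,0],[0,0,0,0,0,0]]'
python3 go.py .611 -.0066 .1275 1.451
```

```text
clock: 73.62
position: [0.4563, 0.0734, 0.1657]
ee_rot: [-0.351, -3.121, 0.0]
force: [0.3, 0.6, -3.4]
width: 0.477
gripper_force: 10.0
clock: 74.2
position: [0.4563, 0.0735, 0.1657]
ee_rot: [-1.096, -2.943, 0.001]
force: [0.3, 0.9, -3.1]
width: 0.476
gripper_force: 10.0
clock: 74.78
position: [0.4563, 0.0735, 0.1657]
ee_rot: [-1.775, -2.591, 0.001]
force: [0.2, 0.7, -2.4]
width: 0.477
gripper_force: 10.0
clock: 75.37
position: [0.4562, 0.0736, 0.1657]
ee_rot: [-2.349, -2.085, 0.001]
force: [-1.1, 0.2, -3.2]
width: 0.475
gripper_force: 10.0
clock: 76.03
position: [0.5407, 0.0015, 0.1653]
ee_rot: [-2.347, -2.086, 0.001]
force: [0.1, 1.1, -3.4]
width: 0.477
gripper_force: 10.0
clock: 76.62
position: [0.5878, -0.003, 0.1289]
ee_rot: [-2.345, -2.089, 0.001]
force: [0.4, 0.5, -2.9]
width: 0.479
gripper_force: 10.0
t 76.62 p [ 0.5878 -0.003   0.1289] hd 1.4552 F [ 0.4  0.5 -2.9] w 0.479 g 10.0 q7 -0.48
rot [-0.01 -0.    0.06] n 1 [-0.014 -0.003  0.06 ] | shift [-0.04  1.17  0.07] n 2 [-0.019  0.586  0.036]
```

```bash
python3 -m handwheel '[[-0.04,0.5,0.07,0,0,0.06],[0,0.45,0,0,0,0],[0,0.22,0,0,0,0],[0,0,0,0,0,0],[0,0,0,0,0,0],[0,0,0,0,0,0],[0,0,0,0,0,0],[0,0,0,0,0,0]]'
python3 -m handwheel '[[0,0,0,0,0,0],[0,0,0,0,0,0],[0,0,0,0,0,0],[0,0,0,0,0,0],[0,0,0,0,0,0],[0,0,0,0,0,0]]'
python3 go.py .611 -.0066 .1275 1.451
python3 -m handwheel '[[0,-0.75,0,0,0,0],[0,-0.75,0,0,0,0],[0,0,0,0,0,0.9],[0,0,0,0,0,0.9],[0,0,0,0,0,0.9],[0,0,0,0,0,0.9],[0,0,0,0,0,0.9],[0,0,0,0,0,0.9]]'
python3 -m handwheel '[[0,0,0,0,0,0.9],[0,0,0,0,0,0.9],[0,0,0,0,0,0.9],[0,0,0,0,0,0.9],[0,0,0,0,0,0.9],[0,0,0,0,0,0.9],[0,0,0,0,0,0.9]]'
python3 -m handwheel '[[0,0,0,0,0,0.9],[0,0,0,0,0,0.9],[0,0,0,0,0,0.9],[0,0,0,0,0,0.9],[0,0,0,0,0,0.9],[0,0,0,0,0,0.9]]'
python3 -m handwheel '[[0,0,0,0,0,0.9],[0,0,0,0,0,0.9],[0,0,0,0,0,0.9],[0,0,0,0,0,0.9],[0,0,0,0,0,0.9],[0,0,0,0,0,0.9],[0,0,0,0,0,0]]'
python3 -m handwheel '[[0.5,0,0,0,0,0],[0.5,0,0,0,0,0],[0.47,0,0,0,0,0],[0,0,0,0,0,0],[0,0,0,0,0,0],[0,0,0,0,0,0],[0,0,0,0,0,0],[0,0,0,0,0,0]]'
python3 -m handwheel '[[0,0,0,0,0,0],[0,0,0,0,0,0],[0,0,0,0,0,0],[0,0,0,0,0,0],[0,0,0,0,0,0],[0,0,0,0,0,0]]'
python3 go.py
python3 -m handwheel '[[-0.8,0,0,0,0,0],[-0.8,0,0,0,0,0],[-0.8,0,0,0,0,0],[0,0,-0.9,0,0,0],[0,0,-0.9,0,0,0],[0,0,-0.9,0,0,0],[0,0,0,0,0,0]]'
python3 go.py .403 -.360 .18 -.07 .403 -.36 .076 -.07
```

```text
clock: 77.28
position: [0.6114, -0.0072, 0.1275]
ee_rot: [-2.351, -2.084, 0.0]
force: [0.1, -0.5, -3.9]
width: 0.483
gripper_force: 10.0
clock: 77.78
position: [0.6117, -0.0072, 0.1275]
ee_rot: [2.351, 2.084, 0.0]
force: [-0.5, 0.2, -2.6]
width: 0.478
gripper_force: 10.0
t 77.78 p [ 0.6117 -0.0072  0.1275] hd 1.4503 F [-0.5  0.2 -2.6] w 0.478 g 10.0 q7 -0.47
rot [ 0.    0.   -0.01] n 0 [ 0.001  0.    -0.01 ] | shift [ 0.02 -0.04  0.  ] n 1 [ 0.024 -0.038  0.001]
clock: 78.45
position: [0.5819, -0.0035, 0.1276]
ee_rot: [2.702, 1.602, 0.0]
force: [0.4, -0.3, -2.9]
width: 0.48
gripper_force: 10.0
clock: 79.03
position: [0.5819, -0.0035, 0.1276]
ee_rot: [-2.987, -0.974, -0.0]
force: [0.2, 0.6, -2.6]
width: 0.48
gripper_force: 10.0
clock: 79.53
position: [0.5819, -0.0034, 0.1275]
ee_rot: [-3.116, -0.397, -0.0]
force: [-0.4, -0.5, -3.6]
width: 0.478
gripper_force: 10.0
clock: 80.12
position: [0.5819, -0.0033, 0.1276]
ee_rot: [-3.136, 0.193, -0.0]
force: [0.5, 0.7, -3.3]
width: 0.478
gripper_force: 10.0
clock: 80.78
position: [0.6107, -0.0071, 0.1275]
ee_rot: [3.136, -0.189, -0.001]
force: [-0.7, 0.2, -2.7]
width: 0.477
gripper_force: 10.0
clock: 81.28
position: [0.6111, -0.0071, 0.1275]
ee_rot: [3.136, -0.189, -0.0]
force: [-0.2, 0.1, -2.7]
width: 0.478
gripper_force: 10.0
t 81.28 p [ 0.6111 -0.0071  0.1275] hd -0.1205 F [-0.2  0.1 -2.7] w 0.478 g 10.0 q7 -1.83
clock: 81.87
position: [0.5655, -0.0012, 0.185]
ee_rot: [-3.135, 0.189, -0.009]
force: [0.9, -0.1, -1.5]
width: 0.479
gripper_force: 10.0
t 81.87 p [ 0.5655 -0.0012  0.185 ] hd -0.1206 F [ 0.9 -0.1 -1.5] w 0.479 g 10.0 q7 -1.84
rot [-0.01 -0.08 -0.73] n 1 [-0.013 -0.082 -0.725] | shift [-6.85 18.47  0.25] n 19 [-0.36   0.972  0.013]
rot [0. 0. 0.] n 0 [0. 0. 0.] | shift [ 0.  -0.   5.2] n 6 [ 0.    -0.     0.867]
```

```bash
python3 -m handwheel '[[0,0,0,0,0,-0.73],[-0.36,0.972,0,0,0,0],[-0.36,0.972,0,0,0,0],[-0.36,0.972,0,0,0,0],[-0.36,0.972,0,0,0,0],[-0.36,0.972,0,0,0,0],[-0.36,0.972,0,0,0,0]]'
python3 -m handwheel '[[-0.36,0.972,0,0,0,0],[-0.36,0.972,0,0,0,0],[-0.36,0.972,0,0,0,0],[-0.36,0.972,0,0,0,0],[-0.36,0.972,0,0,0,0],[-0.36,0.972,0,0,0,0],[-0.36,0.972,0,0,0,0]]'
python3 -m handwheel '[[-0.36,0.972,0,0,0,0],[-0.36,0.972,0,0,0,0],[-0.36,0.972,0,0,0,0],[-0.36,0.972,0,0,0,0],[-0.36,0.972,0,0,0,0],[-0.36,0.972,0,0,0,0],[0,0,0,0,0,0]]'
python3 -m handwheel '[[0,0,0.9,0,0,0],[0,0,0.9,0,0,0],[0,0,0.9,0,0,0],[0,0,0.9,0,0,0],[0,0,0.8,0,0,0],[0,0,0.5,0,0,0],[0,0,0.2,0,0,0],[0,0,0,0,0,0]]'
python3 -m handwheel '[[0,0,0,0,0,0],[0,0,0,0,0,0]]'
python3 go.py .404 -.36 .0605 -.07
```

```text
clock: 82.45
position: [0.5114, -0.1155, 0.1806]
ee_rot: [3.14, -0.109, -0.001]
force: [-0.9, 0.2, -2.6]
width: 0.477
gripper_force: 10.0
clock: 83.03
position: [0.4517, -0.2477, 0.1807]
ee_rot: [-3.14, 0.109, 0.001]
force: [-0.3, 0.4, -3.5]
width: 0.478
gripper_force: 10.0
clock: 83.62
position: [0.3983, -0.3647, 0.1807]
ee_rot: [3.137, -0.118, -0.003]
force: [-0.0, -1.2, -2.8]
width: 0.48
gripper_force: 10.0
clock: 84.28
position: [0.4009, -0.3598, 0.0785]
ee_rot: [-3.139, 0.109, 0.002]
force: [0.3, 0.2, -3.3]
width: 0.477
gripper_force: 10.0
clock: 84.45
position: [0.4019, -0.3607, 0.0804]
ee_rot: [3.139, -0.109, 0.002]
force: [0.7, -0.5, -3.1]
width: 0.479
gripper_force: 10.0
t 84.45 p [ 0.4019 -0.3607  0.0804] hd -0.0696 F [ 0.7 -0.5 -3.1] w 0.479 g 10.0 q7 -1.01
rot [ 0.01 -0.02  0.01] n 0 [ 0.012 -0.018  0.006] | shift [ 0.1  -0.04  0.99] n 1 [ 0.104 -0.042  0.994]
```

```bash
python3 -m handwheel '[[0.1,0,0.35,0,0,0],[0,0,0.3,0,0,0],[0,0,0.15,0,0,0],[0,0,0.1,0,0,0],[0,0,0.07,0,0,0],[0,0,0.06,0,0,0],[0,0,0,0,0,0],[0,0,0,0,0,0]]'
python3 go.py
```

```text
clock: 85.12
position: [0.4036, -0.3602, 0.0596]
ee_rot: [-3.14, 0.109, -0.001]
force: [-1.4, 2.5, 5.4]
width: 0.48
gripper_force: 10.0
t 85.12 p [ 0.4036 -0.3602  0.0596] hd -0.0694 F [-1.4  2.5  5.4] w 0.48 g 10.0 q7 -1.01
```

```bash
python3 -m handwheel '[[0,0,0,0,0,0],[0,0,0,0,0,0],[0,0,0,0,0,0],[0,0,0,0,0,0],[0,0,0,0,0,0],[0,0,0,0,0,0]]' 0.8
python3 -m handwheel '[[0,0,-0.5,0,0,0],[0,0,-0.8,0,0,0],[0,0,-1,0,0,0],[0,0,-1,0,0,0],[0,0,-1,0,0,0],[0,0,-1,0,0,0],[0,0,-1,0,0,0],[0,0,0,0,0,0]]'
python3 - <<'E'
from h import *
d=cam("scene");cv2.imwrite("pics/s7.png",cv2.resize(d["image"][:,:,::-1],(800,600),interpolation=cv2.INTER_CUBIC))
t=cam("top")
for c,q in(("top",t),("scene",d)):
    for e in place_of("confirm_top",c):
        u=np.array(e["point"])*[512,384]; print(c,e["score"],u,onplane(q,u,.022))
# white disc by brightness inside the dark ring (scene)
for n,q,u0 in(("top",t,(309,144)),("scene",d,(258,252))):
    x,y=u0; g=cv2.cvtColor(q["image"],cv2.COLOR_RGB2GRAY)[y-16:y+16,x-16:x+16]
    m=(g<90).astype(np.uint8); cs,_=cv2.findContours(m,cv2.RETR_EXTERNAL,cv2.CHAIN_APPROX_NONE)
    cc=max(cs,key=cv2.contourArea); b=cv2.fitEllipse(cc); u=np.array(b[0])+[x-16,y-16]; print(n,u,b[1],onplane(q,u,.012))
E
python3 go.py .643 -.168 .19 -.07
```

```text
clock: 85.62
position: [0.4033, -0.3605, 0.0589]
ee_rot: [3.14, -0.109, -0.0]
force: [0.8, 0.7, 0.0]
width: 0.793
gripper_force: 0.0
clock: 86.28
position: [0.405, -0.3618, 0.1895]
ee_rot: [3.136, -0.109, 0.008]
force: [0.8, -0.6, 0.2]
width: 0.8
gripper_force: 0.0
top 0.66 [306.7904 143.8848] [ 0.64206689 -0.15420684  0.022     ]
top 0.61 [291.2768 184.704 ] [ 0.52505613 -0.10768553  0.022     ]
top 0.19 [378.2144 226.4832] [ 0.40352922 -0.35099466  0.022     ]
top 0.18 [319.5904 112.8192] [ 0.73213431 -0.19288751  0.022     ]
scene 0.7 [157.5936 294.1056] [ 0.56668853 -0.47845825  0.022     ]
scene 0.43 [259.6864 250.9824] [ 0.6455644  -0.16085414  0.022     ]
top [308.91013908 144.17909622] (16.567384719848633, 17.133831024169922) [ 0.64309885 -0.16145398  0.012     ]
scene [259.10790825 252.55674744] (13.625747680664062, 14.361894607543945) [ 0.64434757 -0.16225728  0.012     ]
t 86.48 p [ 0.4028 -0.3601  0.1845] hd -0.0696 F [0.2 0.5 0.2] w 0.802 g 0.0 q7 -1.01
rot [-0.01  0.01  0.01] n 0 [-0.007  0.011  0.006] | shift [ 11.31 -10.42  -0.28] n 12 [ 0.942 -0.868 -0.023]
```

View pics/s7.png

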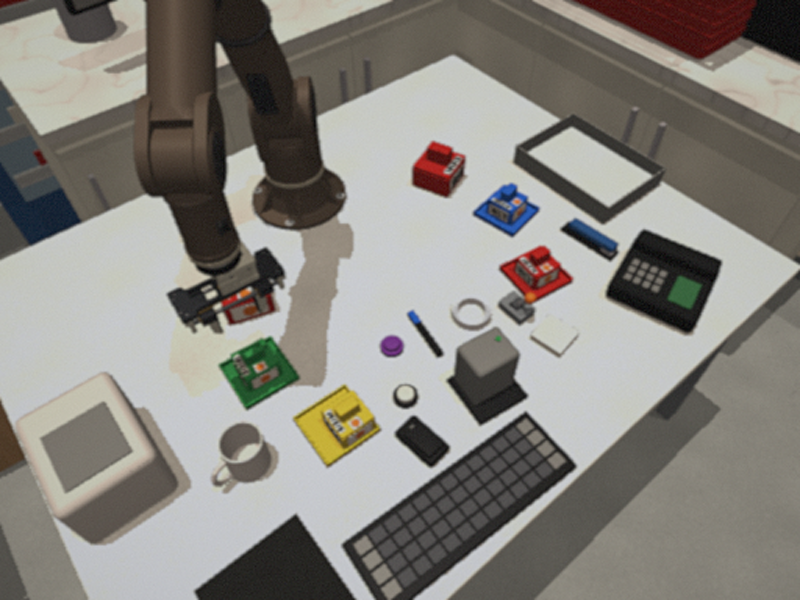

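All four cases are in their trays. Yellow at (350,418) looks off-centre in its tray (338,425), so I'll measure every case.

```bash
python3 meas.py yellow_case .606 -.303 top,scene; python3 meas.py green_case .405 -.36 top,scene; python3 meas.py red_case .587 .282 top,scene;python3 meas.py blue_case .393 .381 top,scene
python3 - <<'E'
from h import *
t=cam("top")
im=cv2.resize(t["image"][100:270,60:430,::-1],(800,368),interpolation=cv2.INTER_CUBIC);cv2.imwrite("pics/t8.png",im)
E
```

```text
top 8.1 (0.89, 860) [ 0.6221 -0.2857 -0.0549] iou 0.952 (np.float64(-1.6257033113241457), [np.int64(0), np.int64(0), np.int64(0), np.int64(19)])
scene none
top 8.4 (0.67, 168) [ 0.4007 -0.359  -0.0568] iou 0.19 (np.float64(-0.056754029595257105), [np.int64(0), np.int64(0), np.int64(0), np.int64(0)])
scene 0.7 (0.98, 667) [ 0.3971 -0.3593  1.4659] iou 0.916 (np.float64(-1.6756590490261791), [np.int64(0), np.int64(0), np.int64(13), np.int64(0)])
joint [ 0.3987 -0.3592  1.4755] 0.548 (np.float64(1.4755043892746524), [np.int64(0), np.int64(0), np.int64(0), np.int64(0)])
top 0.6 (0.69, 858) [ 0.587   0.2842 -0.1244] iou 0.954 (np.float64(-1.6951637247007927), [np.int64(0), np.int64(0), np.int64(0), np.int64(17)])
scene 0.4 (0.69, 558) [ 0.5833  0.2833 -0.1487] iou 0.906 (np.float64(-1.7195356334156022), [np.int64(0), np.int64(0), np.int64(0), np.int64(7)])
joint [ 0.5861  0.2837 -0.1318] 0.919 (np.float64(-1.7025503967650009), [np.int64(0), np.int64(0), np.int64(0), np.int64(15)])
top 0.7 (0.62, 851) [0.3915 0.3824 0.1861] iou 0.94 (np.float64(-1.3847390170955052), [np.int64(0), np.int64(0), np.int64(0), np.int64(15)])
scene 0.8 (0.95, 472) [0.3876 0.3818 1.8717] iou 0.918 (np.float64(-1.2699152647027852), [np.int64(0), np.int64(0), np.int64(4), np.int64(0)])
joint [0.3908 0.3821 1.7681] 0.917 (np.float64(-1.3735382309830406), [np.int64(0), np.int64(0), np.int64(15), np.int64(0)])
```

View pics/t8.png

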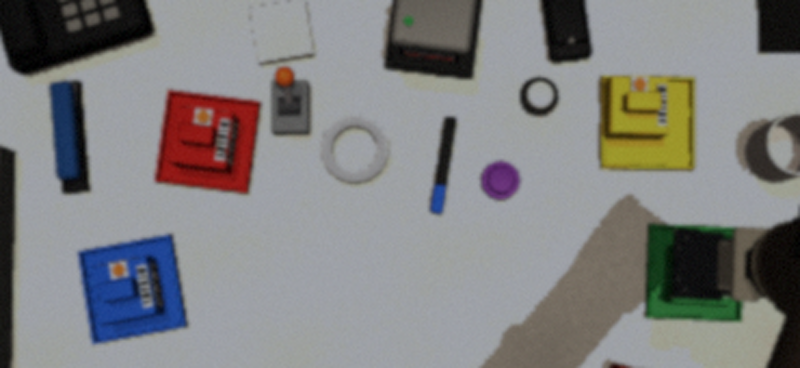

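Yellow was knocked about 23 mm towards the +x+y corner of its tray: it shows at (640,105), with the tray centre at (647,123). That is inside the limit but close. The gripper is already aligned with it, so I'll re-centre it.

```bash
python3 go.py .622 -.2857 .19 -.055
```

```text
t 87.33 p [ 0.4033 -0.3604  0.185 ] hd -0.0696 F [ 0.7 -0.   0. ] w 0.803 g 0.0 q7 -1.01
rot [ 0.   -0.   -0.21] n 1 [ 0.    -0.001 -0.209] | shift [10.71 -4.33 -0.25] n 11 [ 0.974 -0.394 -0.023]
```

```bash
python3 -m handwheel '[[0.89,-0.36,0,0,0,-0.2],[0.89,-0.36,0,0,0,0],[0.89,-0.36,0,0,0,0],[0.89,-0.36,0,0,0,0],[0.89,-0.36,0,0,0,0],[0.89,-0.36,0,0,0,0]]' 0.8
python3 -m handwheel '[[0.89,-0.36,0,0,0,0],[0.89,-0.36,0,0,0,0],[0.89,-0.36,0,0,0,0],[0.89,-0.36,0,0,0,0],[0.89,-0.36,0,0,0,0],[0.89,-0.36,0,0,0,0],[0,0,0,0,0,0],[0,0,0,0,0,0]]'
python3 meas.py yellow_case .622 -.2857 wrist
python3 - <<'E'
from h import *
w=cam("wrist");cv2.imwrite("pics/w9.png",w["image"][:,:,::-1])
E
python3 go.py .622 -.2857 .0605 -.055
```

```text
clock: 87.83
position: [0.5138, -0.3228, 0.1849]
ee_rot: [-3.14, 0.087, -0.0]
force: [-0.2, -0.4, 0.1]
width: 0.806
gripper_force: 0.0
clock: 88.5
position: [0.6225, -0.285, 0.1843]
ee_rot: [-3.14, 0.084, 0.0]
force: [-0.5, 0.5, -0.2]
width: 0.798
gripper_force: 0.0
wrist 1.6 (0.93, 6526) [ 0.6207 -0.2853 -0.0233] iou 0.957 (np.float64(-1.5941043160941266), [np.int64(0), np.int64(0), np.int64(0), np.int64(25)])
t 88.65 p [ 0.6206 -0.287   0.1848] hd -0.0566 F [ 0.1 -0.1 -0.5] w 0.802 g 0.0 q7 -1.28
rot [ 0.01  0.01 -0.02] n 0 [ 0.007  0.01  -0.022] | shift [ 0.07 -0.07  6.22] n 7 [ 0.01  -0.01   0.888]
```

View pics/w9.png

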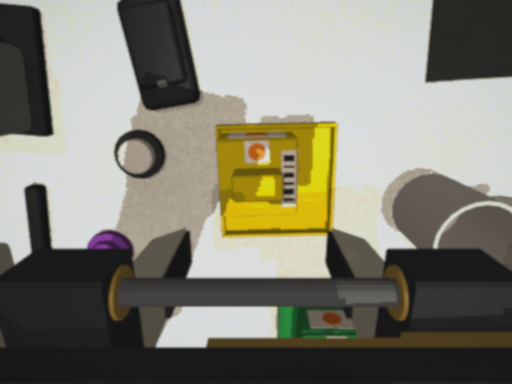

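The case at (257,178) is flat in the corner of its tray. I'll grip it, lift slightly, shift and set it down.

```bash
python3 -m handwheel '[[0.03,-0.07,0.9,0,0,-0.3],[0,0,0.9,0,0,0],[0,0,0.9,0,0,0],[0,0,0.9,0,0,0],[0,0,0.9,0,0,0],[0,0,0.9,0,0,0],[0,0,0.5,0,0,0],[0,0,0.3,0,0,0]]' 0.8
python3 -m handwheel '[[0,0,0,0,0,0],[0,0,0,0,0,0],[0,0,0,0,0,0]]'
python3 go.py .621 -.2855 .0605 -.035
python3 -m handwheel '[[0,0,0,0,0,0],[0,0,0,0,0,0],[0,0,0,0,0,0],[0,0,0,0,0,0],[0,0,0,0,0,0],[0,0,0,0,0,0],[0,0,0,0,0,0],[0,0,0,0,0,0]]' 0.3 10
python3 -m handwheel '[[0,0,-0.2,0,0,0],[0,0,-0.3,0,0,0],[0,0,-0.2,0,0,0],[0,0,0,0,0,0],[0,0,0,0,0,0]]'
python3 go.py .606 -.303 .062 -.03
```

```text
clock: 89.32
position: [0.6208, -0.2853, 0.0597]
ee_rot: [-3.141, 0.056, 0.003]
force: [-0.3, 0.4, -0.7]
width: 0.798
gripper_force: 0.0
clock: 89.57
position: [0.6228, -0.2853, 0.0622]
ee_rot: [3.14, -0.055, 0.003]
force: [-0.0, -0.5, -0.2]
width: 0.801
gripper_force: 0.0
t 89.57 p [ 0.6228 -0.2853  0.0622] hd -0.0349 F [-0.  -0.5 -0.2] w 0.801 g 0.0 q7 -1.27
rot [ 0.01 -0.02  0.  ] n 0 [ 0.009 -0.025  0.001] | shift [-0.09  0.01  0.08] n 1 [-0.089  0.011  0.083]
clock: 90.23
position: [0.6222, -0.2855, 0.0611]
ee_rot: [3.14, -0.055, 0.0]
force: [-0.5, -1.6, 2.4]
width: 0.479
gripper_force: 10.0
clock: 90.65
position: [0.6225, -0.2841, 0.0753]
ee_rot: [-3.14, 0.053, -0.001]
force: [-0.6, 0.2, -2.3]
width: 0.476
gripper_force: 10.0
t 90.65 p [ 0.6225 -0.2841  0.0753] hd -0.034 F [-0.6  0.2 -2.3] w 0.476 g 10.0 q7 -1.27
rot [-0.01 -0.01 -0.06] n 1 [-0.011 -0.009 -0.058] | shift [-0.8   0.97  0.67] n 1 [-0.797  0.97   0.667]
```

```bash
python3 -m handwheel '[[-0.27,0.32,0,0,0,0],[-0.27,0.32,0,0,0,0],[-0.27,0.32,0,0,0,0],[0,0,0.3,0,0,0],[0,0,0.2,0,0,0],[0,0,0.1,0,0,0],[0,0,0.06,0,0,0],[0,0,0,0,0,0]]'
python3 -m handwheel '[[0,0,0,0,0,0],[0,0,0,0,0,0]]'
python3 go.py .606 -.303 .061 -.03
```

```text
clock: 91.32
position: [0.6054, -0.3031, 0.0613]
ee_rot: [-3.141, 0.054, 0.001]
force: [0.1, -0.1, -2.0]
width: 0.482
gripper_force: 10.0
clock: 91.48
position: [0.6056, -0.3032, 0.0618]
ee_rot: [-3.141, 0.054, -0.0]
force: [-0.4, 0.4, -2.7]
width: 0.478
gripper_force: 10.0
t 91.48 p [ 0.6056 -0.3032  0.0618] hd -0.0342 F [-0.4  0.4 -2.7] w 0.478 g 10.0 q7 -1.24
rot [-0.   -0.   -0.06] n 1 [-0.002 -0.003 -0.06 ] | shift [ 0.02 -0.01  0.04] n 1 [ 0.02  -0.01   0.039]
```

```bash
python3 -m handwheel '[[0,0,0.05,0,0,0],[0,0,0.05,0,0,0],[0,0,0,0,0,0],[0,0,0,0,0,0]]'
python3 -m handwheel '[[0,0,0,0,0,0],[0,0,0,0,0,0],[0,0,0,0,0,0],[0,0,0,0,0,0],[0,0,0,0,0,0],[0,0,0,0,0,0]]' 0.8
python3 -m handwheel '[[0,0,-0.5,0,0,0],[0,0,-0.8,0,0,0],[0,0,-1,0,0,0],[0,0,-1,0,0,0],[0,0,-1,0,0,0],[0,0,-1,0,0,0],[0,0,0,0,0,0],[0,0,0,0,0,0]]'
python3 go.py .6435 -.162 .165 -.034 .6435 -.162 .03 -.034
```

```text
clock: 91.82
position: [0.6058, -0.3036, 0.0607]
ee_rot: [3.141, -0.054, 0.002]
force: [-1.8, 1.1, 6.2]
width: 0.475
gripper_force: 10.0
clock: 92.32
position: [0.6053, -0.3036, 0.0596]
ee_rot: [3.141, -0.055, -0.0]
force: [0.1, -0.5, -0.2]
width: 0.79
gripper_force: 0.0
clock: 92.98
position: [0.6062, -0.3039, 0.1678]
ee_rot: [3.14, -0.054, 0.005]
force: [0.3, 0.1, -0.5]
width: 0.799
gripper_force: 0.0
t 92.98 p [ 0.6062 -0.3039  0.1678] hd -0.0347 F [ 0.3  0.1 -0.5] w 0.799 g 0.0 q7 -1.23
rot [ 0.02 -0.04 -0.01] n 0 [ 0.017 -0.045 -0.01 ] | shift [ 1.62 -7.16  0.14] n 8 [ 0.203 -0.894  0.018]
rot [0. 0. 0.] n 0 [0. 0. 0.] | shift [ 0.   -0.    6.75] n 7 [ 0.    -0.     0.964]
```

```bash
python3 -m handwheel '[[0.2,-0.894,0,0,0,0],[0.2,-0.894,0,0,0,0],[0.2,-0.894,0,0,0,0],[0.2,-0.894,0,0,0,0],[0.2,-0.894,0,0,0,0],[0.2,-0.894,0,0,0,0],[0.2,-0.894,0,0,0,0],[0.2,-0.894,0,0,0,0]]' 0
python3 -m handwheel '[[0,0,0,0,0,-1],[0,0,0,0,0,-1],[0,0,0,0,0,-1],[0,0,0,0,0,-1],[0,0,0,0,0,-1],[0,0,0,0,0,-1],[0,0,0,0,0,-1],[0,0,0,0,0,-1]]'
python3 -m handwheel '[[0,0,0,0,0,-1],[0,0,0,0,0,-1],[0,0,0,0,0,-1],[0,0,0,0,0,-1],[0,0,0,0,0,-1],[0,0,0,0,0,-1],[0,0,0,0,0,-1],[0,0,0,0,0,-1]]'
python3 -m handwheel '[[0,0,0,0,0,-1],[0,0,0,0,0,-1],[0,0,0,0,0,-1],[0,0,0,0,0,-1],[0,0,0,0,0,-1],[0,0,0,0,0,-1],[0,0,0,0,0,0]]'
python3 meas.py yellow_case .606 -.303 top
python3 - <<'E'
from h import *
d=cam("wrist")
for e in place_of("confirm_top","wrist"):
    u=np.array(e["point"])*[512,384]; print(e["score"],u,onplane(d,u,.02))
E
python3 go.py .6435 -.162 .03 1.54
```

```text
clock: 93.65
position: [0.6417, -0.1607, 0.1648]
ee_rot: [-3.141, 0.054, 0.003]
force: [1.0, 0.4, -0.7]
width: 0.269
gripper_force: 0.0
clock: 94.32
position: [0.6415, -0.1616, 0.1648]
ee_rot: [-3.032, -0.819, 0.003]
force: [0.5, -0.2, 0.2]
width: 0.007
gripper_force: 0.0
clock: 94.98
position: [0.6415, -0.1617, 0.1647]
ee_rot: [-2.689, -1.622, 0.002]
force: [-0.3, -0.2, -0.6]
width: 0.006
gripper_force: 0.0
clock: 95.57
position: [0.6415, -0.1618, 0.1647]
ee_rot: [-2.293, -2.145, 0.002]
force: [-0.1, 0.3, 0.5]
width: 0.006
gripper_force: 0.0
top 254.3 (0.18, 832) [ 0.606 -0.303  0.   ] iou 0.0 (np.float64(0.0), [np.int64(0), np.int64(0), np.int64(0), np.int64(0)])
0.89 [131.4816 129.792 ] [ 0.52602711 -0.10731981  0.02      ]
0.67 [261.6832 176.1024] [ 0.64440431 -0.1608654   0.02      ]
t 95.77 p [ 0.642  -0.1617  0.1654] hd 1.4992 F [-0.1 -0.2 -0.4] w 0.007 g 0.0 q7 -0.12
rot [-0.01 -0.   -0.58] n 1 [-0.008 -0.001 -0.585] | shift [-0.01  0.08  6.77] n 7 [-0.002  0.011  0.967]
```

```bash
python3 -m handwheel '[[0,0.1,0.9,0,0,0],[0,0,0.9,0,0,0],[0,0,0.9,0,0,0],[0,0,0.9,0,0,0],[0,0,0.9,0,0,0],[0,0,0.9,0,0,0],[0,0,0.9,0,0,0],[0,0,0.3,0,0,0]]'
python3 -m handwheel '[[0,0,0,0,0,0],[0,0,0,0,0,0]]'
python3 -m handwheel '[[0,0,0.2,0,0,0],[0,0,0.2,0,0,0],[0,0,0,0,0,0]]'
```

```text
clock: 96.43
position: [0.6425, -0.1617, 0.0309]
ee_rot: [-2.296, -2.14, 0.004]
force: [-1.0, -1.0, -0.1]
width: 0.007
gripper_force: 0.0
clock: 96.6
position: [0.6444, -0.1617, 0.0341]
ee_rot: [2.298, 2.142, -0.0]
force: [0.8, 0.1, 1.2]
width: 0.005
gripper_force: 0.0
clock: 96.85
position: [0.6442, -0.162, 0.0257]
ee_rot: [2.297, 2.142, -0.0]
force: [-0.5, 0.3, -0.1]
width: 0.003
gripper_force: 0.0
```

```bash
python3 -m handwheel '[[0,0,0.1,0,0,0],[0,0,0.1,0,0,0],[0,0,0,0,0,0]]'
python3 -m handwheel '[[0,0,0.1,0,0,0],[0,0,0,0,0,0]]'
python3 -m handwheel '[[0,0,0.1,0,0,0],[0,0,0,0,0,0]]'
python3 -m handwheel '[[0,0,0.1,0,0,0],[0,0,0,0,0,0]]'
```

```text
clock: 97.1
position: [0.6444, -0.1619, 0.0217]
ee_rot: [2.297, 2.143, 0.0]
force: [0.6, 0.8, 2.0]
width: 0.005
gripper_force: 0.9
clock: 97.27
position: [0.6444, -0.1619, 0.0198]
ee_rot: [2.297, 2.142, 0.0]
force: [-0.3, 0.1, 2.9]
width: 0.007
gripper_force: 1.4
clock: 97.43
position: [0.6445, -0.162, 0.0177]
ee_rot: [2.297, 2.142, 0.0]
force: [0.2, 0.2, 4.4]
width: 0.007
gripper_force: 2.0
clock: 97.6
position: [0.6445, -0.162, 0.0164]
ee_rot: [2.297, 2.142, 0.0]
force: [-1.1, 0.6, 8.4]
width: 0.007
gripper_force: 3.7
```

```bash
python3 -m handwheel '[[0,0,0.1,0,0,0],[0,0,0,0,0,0],[0,0,0,0,0,0]]'
python3 -m handwheel '[[0,0,-0.5,0,0,0],[0,0,-0.9,0,0,0],[0,0,-0.9,0,0,0],[0,0,-0.9,0,0,0],[0,0,-0.9,0,0,0],[0,0,-0.9,0,0,0],[0,0,-0.9,0,0,0],[0,0,-0.9,0,0,0]]'
python3 -m handwheel '[[-0.3,-0.9,0,0,0,0],[-0.3,-0.9,0,0,0,0],[-0.3,-0.9,0,0,0,0],[-0.3,-0.9,0,0,0,0],[-0.3,-0.9,0,0,0,0],[-0.3,-0.9,0,0,0,0],[0,0,0,0,0,0],[0,0,0,0,0,0]]'
python3 meas.py yellow_case .606 -.303 top
python3 - <<'E'
from h import *
d=cam("scene");cv2.imwrite("pics/s10.png",cv2.resize(d["image"][110:310,120:387,::-1],(800,600),interpolation=cv2.INTER_CUBIC))
E
```

```text
clock: 97.85
position: [0.6446, -0.1619, 0.016]
ee_rot: [2.296, 2.142, 0.0]
force: [-7.5, 0.4, 23.0]
width: 0.005
gripper_force: 12.0
clock: 98.52
position: [0.6437, -0.1618, 0.1501]
ee_rot: [-2.297, -2.142, 0.001]
force: [1.1, 0.5, -0.1]
width: 0.004
gripper_force: 0.0
clock: 99.18
position: [0.533, -0.1908, 0.1496]
ee_rot: [-2.298, -2.141, 0.001]
force: [-0.0, 0.0, 1.1]
width: 0.006
gripper_force: 0.0
top none
```

View pics/s10.png

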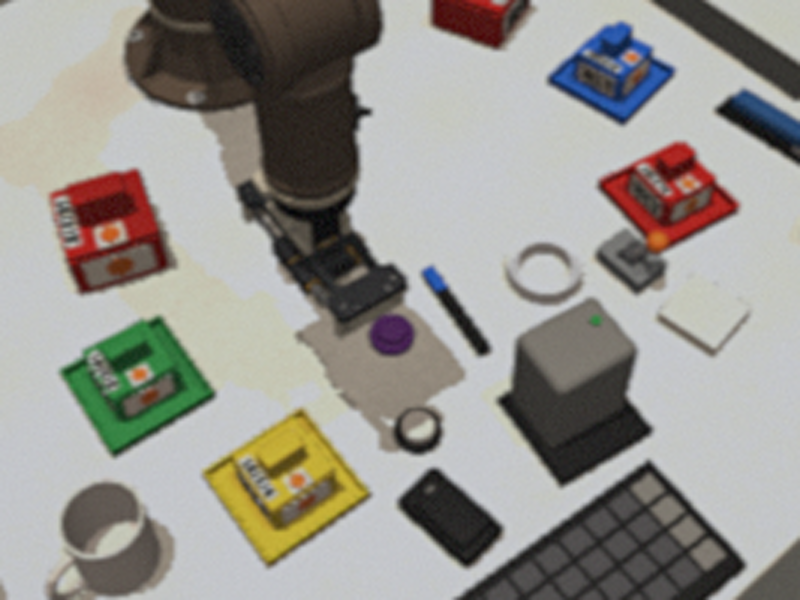

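All four cases are centred in their trays, with yellow at (290,480). The lever is over at (657,240), the button is up at (418,428), and the arm is clear, so I'll hand in.

```bash
python3 -c "
from cell import sign_off
print(sign_off())"
```

```text
the job is handed in; nothing more can be done
None
```

The job is handed in at about 99 s, and the hand-in gave no verdict: the reader is on, all four cases were shown ID then seal and now sit in their own trays (yellow was knocked about 23 mm inside its tray, so I re-centred it), and the white button was pressed and is up again.

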